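# Load the tube mixer's spring gates and restart it

### The arm

A 6-joint arm with a two-finger parallel gripper is mounted at the origin on a cart in front of the work surface, level with it; the furniture and walls round the work are solid. World frame = base frame: x ahead of the robot, y to its left, z up, the work surface at z = 0. Lengths are in m, angles in rad, forces in N, time in s.
With the tool pointing down it reaches from about 0.425 to 0.95 m from the base axis. Payload 3.5 kg.
Tool frame: the origin (TCP) lies at the very end of the fingers, on their centre line; the grasp point (between the pads) lies 19 mm behind it; z points along the fingers, y is the line along which they close (so a half turn about z gives the same grasp; the last joint's range is limited). The gripper opens to 85 mm and grips with 20 to 120 N. Pads are 22 mm wide; open, the fingers measure 114 mm over their backs; the gripper's body (76 mm by 85 mm) begins 54 mm behind the grasp point. The pads swing forward as they close: fully open they stand 13 mm farther back than shut.
Start: joints at [-1.476, 0.286, 1.577, -0, 1.279, -0.15], TCP at [0.164, -0.655, 0.231] pointing down, gripper open.
Joint ranges: [-2.77, 2.77], [-0.9, 2.22], [0.21, 2.48], [-1.53, 4.67], [0.24, 2.81], [-2.84, 2.84]. Speed limits (rad/s): [2.79, 2.79, 3.14, 3.14, 3.14, 3.14].

### API

Orientations are given as a unit quaternion [x, y, z, w].
In Python, from plant import ctrl, optics, sign_off gives the robot as it stands.
- The arm moves only by the shell command python3 -m creep 'ROWS' [FORCE]. ROWS is JSON, a list of rows, each an object of numbers: "x", "y", "z": the shift along the tool's x, y, z in mm; "rx", "ry", "rz": the turn, a rotation vector about the tool's x, y, z in degrees; "grip": the opening, from 0 (shut) to 1 (fully open). In form: [{"x": .., "y": .., "z": .., "rx": .., "ry": .., "rz": .., "grip": ..}, ...]. A call has exactly 10 rows; each row shifts and turns the commanded pose from where the row before left it, along the tool's axes as they then stand; what a row does not reach is not made up. A row lasts 1/12 s, in which the tool goes at most 41.7 mm and 7.16 degrees, less where a joint would pass 70% of its speed; a pose out of reach is approached as far as the arm can. A call with a gripper value outside its range is refused whole. The fingers move at their own pace and stop on an object; FORCE is the grip in N (left out, the last holds). Time passes only in rows, so rows that do not move let the fingers close, or fill a call up. It gives the time, the measured TCP pose, the force, the opening and the grip force at its end, in the units of the state.
- ctrl.get_state(): the state, without advancing time (a new reading comes with each control period).
- optics.read_camera(name): name is "side" or "top"; returns a dict with "color" (384x512x3 uint8, blue, green, red), "K" (3x3 intrinsics, pixels), "D" ([k1, k2, p1, p2, k3] as OpenCV has them; the pictures are not rectified), "R" (3x3) and "t" (3): a world point X has camera coordinates R X + t. Camera axes: x right, y down, z forward; pixel columns grow to the right and rows downward; lengths in m; the calibration is good to about 2 mm. A picture is of the moment at which its call begins. There is no depth.
- sign_off(): hands the job in; it is judged then, once.
The state is a dict: "time": time; "qpos": joint angles; "dq": joint speeds; "joint_efforts": joint torques, N m; "eef_pos": TCP position; "tcp_rot": TCP orientation; "contact_force": force on the tool from outside, world axes, zero at the start; "wrist_torque": the same for the moment, N m; "opening": opening from 0.0 (shut) to 1.0 (fully open); "finger_force": force on a finger pad.
Only numpy, scipy, OpenCV 4.12 (cv2) and the standard library are available. Lean on these libraries where they do the work, as an engineer would, in place of code of your own. Each camera call takes 0.05 s, during which the arm holds its last target. There are 200 camera calls.

### The job

The tube mixer was left switched on: before you load it, switch it off with its toggle lever. Then pull every sample tube out of the upright holder and clamp each one in a station of its own on the mixer (any will do): press the gate back against its spring, stand the tube upright on the deck between the gate and the blue V stop, and let go so that the gate holds it. Once all the tubes are clamped, switch the mixer back on, and leave the bottles, the beaker and the tape where they are.

Things in the scene. Friction and masses are not known exactly. Their poses are not given: they have to be found in the camera images.
- tube0_mid (a point): centre (half-way up) of the upright sample tube with the red screw cap: clear cylinder 30 mm across with a paper band and flat foot, cap 32 mm across and 22 mm high, 112 mm tall in all (foot 56 mm below this point, cap top 56 mm above), 60 g; its z axis runs up the tube. May be absent (None).
- tube1_mid (a point): centre (half-way up) of the upright sample tube with the blue screw cap: clear cylinder 30 mm across with a paper band and flat foot, cap 32 mm across and 22 mm high, 112 mm tall in all (foot 56 mm below this point, cap top 56 mm above), 60 g; its z axis runs up the tube. May be absent (None).
- tube2_mid (a point): centre (half-way up) of the upright sample tube with the green screw cap: clear cylinder 30 mm across with a paper band and flat foot, cap 32 mm across and 22 mm high, 112 mm tall in all (foot 56 mm below this point, cap top 56 mm above), 60 g; its z axis runs up the tube. May be absent (None).
- tube3_mid (a point): centre (half-way up) of the upright sample tube with the yellow screw cap: clear cylinder 30 mm across with a paper band and flat foot, cap 32 mm across and 22 mm high, 112 mm tall in all (foot 56 mm below this point, cap top 56 mm above), 60 g; its z axis runs up the tube. May be absent (None).
- tube4_mid (a point): centre (half-way up) of the upright sample tube with the white screw cap: clear cylinder 30 mm across with a paper band and flat foot, cap 32 mm across and 22 mm high, 112 mm tall in all (foot 56 mm below this point, cap top 56 mm above), 60 g; its z axis runs up the tube. May be absent (None).
- seat0 (a point): station 0 of the tube mixer (stations 0 to 4, from the left end to the toggle, 58 mm apart): the point where the centre (half-way up) of a tube stands when it is clamped there, 56 mm above the deck. Its x axis points from the fixed V stop (blue, 22 mm high above the deck, reaching 22 mm in front of the seat) to the orange spring gate; z up.
- gate0 (a joint): spring gate of station 0, an orange upright plate 32 mm wide and 6 mm thick, 61 mm high above the deck, that slides along the mixer's +x (away from the V stop). 0 m at rest, when its face is 2 mm behind the seat's axis, so a tube does not fit; about 0.013 with a tube clamped; stop at 0.026. The spring pushes back with 2 N at rest to 5 N fully open.
- seat1 (a point): station 1 of the tube mixer (stations 0 to 4, from the left end to the toggle, 58 mm apart): the point where the centre (half-way up) of a tube stands when it is clamped there, 56 mm above the deck. Its x axis points from the fixed V stop (blue, 22 mm high above the deck, reaching 22 mm in front of the seat) to the orange spring gate; z up.
- gate1 (a joint): spring gate of station 1, an orange upright plate 32 mm wide and 6 mm thick, 61 mm high above the deck, that slides along the mixer's +x (away from the V stop). 0 m at rest, when its face is 2 mm behind the seat's axis, so a tube does not fit; about 0.013 with a tube clamped; stop at 0.026. The spring pushes back with 2 N at rest to 5 N fully open.
- seat2 (a point): station 2 of the tube mixer (stations 0 to 4, from the left end to the toggle, 58 mm apart): the point where the centre (half-way up) of a tube stands when it is clamped there, 56 mm above the deck. Its x axis points from the fixed V stop (blue, 22 mm high above the deck, reaching 22 mm in front of the seat) to the orange spring gate; z up.
- gate2 (a joint): spring gate of station 2, an orange upright plate 32 mm wide and 6 mm thick, 61 mm high above the deck, that slides along the mixer's +x (away from the V stop). 0 m at rest, when its face is 2 mm behind the seat's axis, so a tube does not fit; about 0.013 with a tube clamped; stop at 0.026. The spring pushes back with 2 N at rest to 5 N fully open.
- seat3 (a point): station 3 of the tube mixer (stations 0 to 4, from the left end to the toggle, 58 mm apart): the point where the centre (half-way up) of a tube stands when it is clamped there, 56 mm above the deck. Its x axis points from the fixed V stop (blue, 22 mm high above the deck, reaching 22 mm in front of the seat) to the orange spring gate; z up.
- gate3 (a joint): spring gate of station 3, an orange upright plate 32 mm wide and 6 mm thick, 61 mm high above the deck, that slides along the mixer's +x (away from the V stop). 0 m at rest, when its face is 2 mm behind the seat's axis, so a tube does not fit; about 0.013 with a tube clamped; stop at 0.026. The spring pushes back with 2 N at rest to 5 N fully open.
- seat4 (a point): station 4 of the tube mixer (stations 0 to 4, from the left end to the toggle, 58 mm apart): the point where the centre (half-way up) of a tube stands when it is clamped there, 56 mm above the deck. Its x axis points from the fixed V stop (blue, 22 mm high above the deck, reaching 22 mm in front of the seat) to the orange spring gate; z up.
- gate4 (a joint): spring gate of station 4, an orange upright plate 32 mm wide and 6 mm thick, 61 mm high above the deck, that slides along the mixer's +x (away from the V stop). 0 m at rest, when its face is 2 mm behind the seat's axis, so a tube does not fit; about 0.013 with a tube clamped; stop at 0.026. The spring pushes back with 2 N at rest to 5 N fully open.
- mixer: tube mixer fixed to the table, white housing with grey deck and blue band, 150 x 360 mm; origin at table level under the middle, deck 34 mm up. x from the V stops to the gates (away from the robot), y to its left. Behind each gate is a metal block, 26 mm high, 66 mm behind the seat. A tall black microscope (0.4 m) stands fixed at the table's left, y over 0.43: keep clear.
- toggle (a joint): the mixer's red toggle lever, 0 rad = off (leaning towards the mixer's -x), 1.0 rad = on (leaning to +x); it starts on; it pivots about the mixer's y axis and stays where it is left; light friction
- toggle_tip (a point): tip of that toggle lever, which stands at the mixer's right (-y) end; the lever is 70 mm long
- holder: loose grey tube holder block, 180 (x) x 122 (y) x 58 mm, 1.2 kg; origin at the centre of its underside. Six square wells 33 mm wide and 50 mm deep, at x = -58, 0, 58 and y = -29, 29 mm; a tube in a well stands with its foot 8 mm above the table and 62 mm of it above the block.
- beaker: glass beaker, 57 mm across, 66 mm high; a bystander, origin at the centre of its underside
- flask_0: square white plastic bottle, 50 x 43 x 87 mm; a bystander, origin at the centre of its underside
- flask_1: second square white plastic bottle, 50 x 43 x 87 mm; a bystander, origin at the centre of its underside
- tape_1: roll of tan tape, 92 mm across, 48 mm high; a bystander, origin at the centre of its underside

How it is judged:
On the way, in this order (a step that is already met when the one before it is completed fails the run):
1. the mixer is switched off, with no tube in it yet (value of joint toggle below 0.25 rad and distance between each of tube0_mid, tube1_mid, tube2_mid, tube3_mid, tube4_mid and seat0 above 0.04 m and distance between each of tube0_mid, tube1_mid, tube2_mid, tube3_mid, tube4_mid and seat1 above 0.04 m and distance between each of tube0_mid, tube1_mid, tube2_mid, tube3_mid, tube4_mid and seat2 above 0.04 m and distance between each of tube0_mid, tube1_mid, tube2_mid, tube3_mid, tube4_mid and seat3 above 0.04 m and distance between each of tube0_mid, tube1_mid, tube2_mid, tube3_mid, tube4_mid and seat4 above 0.04 m), for 0.2 s.
2. every tube is clamped in a station and let go, the mixer still off (((distance between tube0_mid and seat0 below 0.008 m and angle between tube0_mid's own z axis and vertical below 0.1 rad and value of joint gate0 between 0.008 and 0.018 m) or (distance between tube0_mid and seat1 below 0.008 m and angle between tube0_mid's own z axis and vertical below 0.1 rad and value of joint gate1 between 0.008 and 0.018 m) or (distance between tube0_mid and seat2 below 0.008 m and angle between tube0_mid's own z axis and vertical below 0.1 rad and value of joint gate2 between 0.008 and 0.018 m) or (distance between tube0_mid and seat3 below 0.008 m and angle between tube0_mid's own z axis and vertical below 0.1 rad and value of joint gate3 between 0.008 and 0.018 m) or (distance between tube0_mid and seat4 below 0.008 m and angle between tube0_mid's own z axis and vertical below 0.1 rad and value of joint gate4 between 0.008 and 0.018 m)) and ((distance between tube1_mid and seat0 below 0.008 m and angle between tube1_mid's own z axis and vertical below 0.1 rad and value of joint gate0 between 0.008 and 0.018 m) or (distance between tube1_mid and seat1 below 0.008 m and angle between tube1_mid's own z axis and vertical below 0.1 rad and value of joint gate1 between 0.008 and 0.018 m) or (distance between tube1_mid and seat2 below 0.008 m and angle between tube1_mid's own z axis and vertical below 0.1 rad and value of joint gate2 between 0.008 and 0.018 m) or (distance between tube1_mid and seat3 below 0.008 m and angle between tube1_mid's own z axis and vertical below 0.1 rad and value of joint gate3 between 0.008 and 0.018 m) or (distance between tube1_mid and seat4 below 0.008 m and angle between tube1_mid's own z axis and vertical below 0.1 rad and value of joint gate4 between 0.008 and 0.018 m)) and ((distance between tube2_mid and seat0 below 0.008 m and angle between tube2_mid's own z axis and vertical below 0.1 rad and value of joint gate0 between 0.008 and 0.018 m) or (distance between tube2_mid and seat1 below 0.008 m and angle between tube2_mid's own z axis and vertical below 0.1 rad and value of joint gate1 between 0.008 and 0.018 m) or (distance between tube2_mid and seat2 below 0.008 m and angle between tube2_mid's own z axis and vertical below 0.1 rad and value of joint gate2 between 0.008 and 0.018 m) or (distance between tube2_mid and seat3 below 0.008 m and angle between tube2_mid's own z axis and vertical below 0.1 rad and value of joint gate3 between 0.008 and 0.018 m) or (distance between tube2_mid and seat4 below 0.008 m and angle between tube2_mid's own z axis and vertical below 0.1 rad and value of joint gate4 between 0.008 and 0.018 m)) and ((distance between tube3_mid and seat0 below 0.008 m and angle between tube3_mid's own z axis and vertical below 0.1 rad and value of joint gate0 between 0.008 and 0.018 m) or (distance between tube3_mid and seat1 below 0.008 m and angle between tube3_mid's own z axis and vertical below 0.1 rad and value of joint gate1 between 0.008 and 0.018 m) or (distance between tube3_mid and seat2 below 0.008 m and angle between tube3_mid's own z axis and vertical below 0.1 rad and value of joint gate2 between 0.008 and 0.018 m) or (distance between tube3_mid and seat3 below 0.008 m and angle between tube3_mid's own z axis and vertical below 0.1 rad and value of joint gate3 between 0.008 and 0.018 m) or (distance between tube3_mid and seat4 below 0.008 m and angle between tube3_mid's own z axis and vertical below 0.1 rad and value of joint gate4 between 0.008 and 0.018 m)) and ((distance between tube4_mid and seat0 below 0.008 m and angle between tube4_mid's own z axis and vertical below 0.1 rad and value of joint gate0 between 0.008 and 0.018 m) or (distance between tube4_mid and seat1 below 0.008 m and angle between tube4_mid's own z axis and vertical below 0.1 rad and value of joint gate1 between 0.008 and 0.018 m) or (distance between tube4_mid and seat2 below 0.008 m and angle between tube4_mid's own z axis and vertical below 0.1 rad and value of joint gate2 between 0.008 and 0.018 m) or (distance between tube4_mid and seat3 below 0.008 m and angle between tube4_mid's own z axis and vertical below 0.1 rad and value of joint gate3 between 0.008 and 0.018 m) or (distance between tube4_mid and seat4 below 0.008 m and angle between tube4_mid's own z axis and vertical below 0.1 rad and value of joint gate4 between 0.008 and 0.018 m)) and contact force between each of tube0, tube1, tube2, tube3, tube4 and the fingers below 0.1 N and value of joint toggle below 0.4 rad), for 0.2 s.
3. the mixer is switched on again (value of joint toggle above 0.75 rad), for 0.2 s.
At the end, for the whole second after the job is handed in: Every tube stands at rest in a station: its centre within 8 mm of the seat point, upright within 0.1 rad, the gate pressing on it (gate at 8 to 18 mm); the toggle is past 0.75 rad (((distance between tube0_mid and seat0 below 0.008 m and angle between tube0_mid's own z axis and vertical below 0.1 rad and value of joint gate0 between 0.008 and 0.018 m) or (distance between tube0_mid and seat1 below 0.008 m and angle between tube0_mid's own z axis and vertical below 0.1 rad and value of joint gate1 between 0.008 and 0.018 m) or (distance between tube0_mid and seat2 below 0.008 m and angle between tube0_mid's own z axis and vertical below 0.1 rad and value of joint gate2 between 0.008 and 0.018 m) or (distance between tube0_mid and seat3 below 0.008 m and angle between tube0_mid's own z axis and vertical below 0.1 rad and value of joint gate3 between 0.008 and 0.018 m) or (distance between tube0_mid and seat4 below 0.008 m and angle between tube0_mid's own z axis and vertical below 0.1 rad and value of joint gate4 between 0.008 and 0.018 m)) and ((distance between tube1_mid and seat0 below 0.008 m and angle between tube1_mid's own z axis and vertical below 0.1 rad and value of joint gate0 between 0.008 and 0.018 m) or (distance between tube1_mid and seat1 below 0.008 m and angle between tube1_mid's own z axis and vertical below 0.1 rad and value of joint gate1 between 0.008 and 0.018 m) or (distance between tube1_mid and seat2 below 0.008 m and angle between tube1_mid's own z axis and vertical below 0.1 rad and value of joint gate2 between 0.008 and 0.018 m) or (distance between tube1_mid and seat3 below 0.008 m and angle between tube1_mid's own z axis and vertical below 0.1 rad and value of joint gate3 between 0.008 and 0.018 m) or (distance between tube1_mid and seat4 below 0.008 m and angle between tube1_mid's own z axis and vertical below 0.1 rad and value of joint gate4 between 0.008 and 0.018 m)) and ((distance between tube2_mid and seat0 below 0.008 m and angle between tube2_mid's own z axis and vertical below 0.1 rad and value of joint gate0 between 0.008 and 0.018 m) or (distance between tube2_mid and seat1 below 0.008 m and angle between tube2_mid's own z axis and vertical below 0.1 rad and value of joint gate1 between 0.008 and 0.018 m) or (distance between tube2_mid and seat2 below 0.008 m and angle between tube2_mid's own z axis and vertical below 0.1 rad and value of joint gate2 between 0.008 and 0.018 m) or (distance between tube2_mid and seat3 below 0.008 m and angle between tube2_mid's own z axis and vertical below 0.1 rad and value of joint gate3 between 0.008 and 0.018 m) or (distance between tube2_mid and seat4 below 0.008 m and angle between tube2_mid's own z axis and vertical below 0.1 rad and value of joint gate4 between 0.008 and 0.018 m)) and ((distance between tube3_mid and seat0 below 0.008 m and angle between tube3_mid's own z axis and vertical below 0.1 rad and value of joint gate0 between 0.008 and 0.018 m) or (distance between tube3_mid and seat1 below 0.008 m and angle between tube3_mid's own z axis and vertical below 0.1 rad and value of joint gate1 between 0.008 and 0.018 m) or (distance between tube3_mid and seat2 below 0.008 m and angle between tube3_mid's own z axis and vertical below 0.1 rad and value of joint gate2 between 0.008 and 0.018 m) or (distance between tube3_mid and seat3 below 0.008 m and angle between tube3_mid's own z axis and vertical below 0.1 rad and value of joint gate3 between 0.008 and 0.018 m) or (distance between tube3_mid and seat4 below 0.008 m and angle between tube3_mid's own z axis and vertical below 0.1 rad and value of joint gate4 between 0.008 and 0.018 m)) and ((distance between tube4_mid and seat0 below 0.008 m and angle between tube4_mid's own z axis and vertical below 0.1 rad and value of joint gate0 between 0.008 and 0.018 m) or (distance between tube4_mid and seat1 below 0.008 m and angle between tube4_mid's own z axis and vertical below 0.1 rad and value of joint gate1 between 0.008 and 0.018 m) or (distance between tube4_mid and seat2 below 0.008 m and angle between tube4_mid's own z axis and vertical below 0.1 rad and value of joint gate2 between 0.008 and 0.018 m) or (distance between tube4_mid and seat3 below 0.008 m and angle between tube4_mid's own z axis and vertical below 0.1 rad and value of joint gate3 between 0.008 and 0.018 m) or (distance between tube4_mid and seat4 below 0.008 m and angle between tube4_mid's own z axis and vertical below 0.1 rad and value of joint gate4 between 0.008 and 0.018 m)) and value of joint toggle above 0.75 rad and linear speed of each of tube0, tube1, tube2, tube3, tube4 below 0.02 m/s); the robot touches nothing.
It fails at once if a bystander (beaker, bottle or tape) is moved more than 4 cm (distance of any of beaker, flask_0, flask_1, tape_1 from where it was at the start of the episode above 0.04 m).
Of tube0, tube1, tube2, tube3, tube4 only 3 to 5 are there at a start; the rules pass over those that are not, and their reading is None.
At some moment in a run one of holder may be knocked a few centimetres aside while the robot is not near it.
Once in a run the grip may slacken for a moment while it holds something.
It also fails if it takes over 210 s, if anything falls off the work surface, if the arm or the gripper's body presses on something with over 40 N, if the wrist force passes 120 N, or if a joint passes its speed limit or range.

## Working session

There is one attempt and no reset: what is moved stays moved. The work goes in short steps, Python scripts to look and compute and a shell command to move; the robot and the scene stay as the last step left them, time stands still between calls to the robot, and variables do not carry over. Pictures are saved under pics/ and viewed, at most 14 in all, crops included, and the job is handed in when it is done.

```bash
ls; mkdir -p pics; python3 - <<'E'
from plant import ctrl, optics
import cv2
s=ctrl.get_state();print(s)
for n in("side","top"):
    c=optics.read_camera(n);cv2.imwrite(f"pics/{n}0.png",c["color"]);print(n,c["K"],c["D"],c["R"],c["t"], -c["R"].T@c["t"])
E
```

```text
pics
{'time': 0.0, 'qpos': array([-1.47599564e+00,  2.87146030e-01,  1.57817965e+00, -1.03218578e-05,
        1.27861033e+00, -1.50002535e-01]), 'dq': array([-0.00034164,  0.00060102,  0.00012778, -0.00028323,  0.00060371,
       -0.00055046]), 'joint_efforts': array([ 5.38905188e-04, -4.05980229e+01, -2.92624587e+01, -1.51273404e-06,
        5.96475831e-03,  1.48867446e-06]), 'eef_pos': array([ 0.16355803, -0.65420347,  0.22995884]), 'tcp_rot': array([ 9.92517407e-01,  1.22097599e-01,  2.73967129e-05, -1.17136767e-03]), 'contact_force': array([-0.2384921,  0.1950752, -0.3810719]), 'wrist_torque': array([ 0.02284695, -0.00912496,  0.04705277]), 'finger_force': 0.0, 'opening': 1.0030849041064918}
side [[474.29010419   0.         252.84206597]
 [  0.         474.29010419 195.14935753]
 [  0.           0.           1.        ]] [-0.02165843  0.          0.          0.          0.        ] [[-0.97672423  0.21363084  0.01927803]
 [ 0.11087223  0.57975286 -0.80721371]
 [-0.18362223 -0.78628779 -0.58994439]] [0.57324689 0.02586621 1.46778119] [0.82655354 1.01663921 0.87573777]
top [[418.83819651   0.         263.63528373]
 [  0.         418.83819651 190.49411607]
 [  0.           0.           1.        ]] [-0.09856273  0.          0.          0.          0.        ] [[ 0.0147876  -0.99933043 -0.03346671]
 [-0.98884603 -0.00965503 -0.14862812]
 [ 0.14820548  0.03529128 -0.9883267 ]] [-0.03428983  0.59482533  1.08173545] [ 0.42837861 -0.06669964  1.15636823]
```

View pics/side0.png

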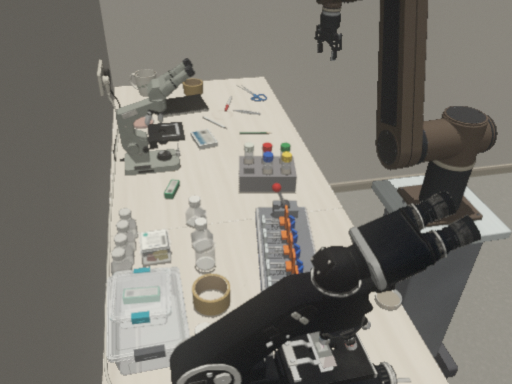

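View pics/top0.png

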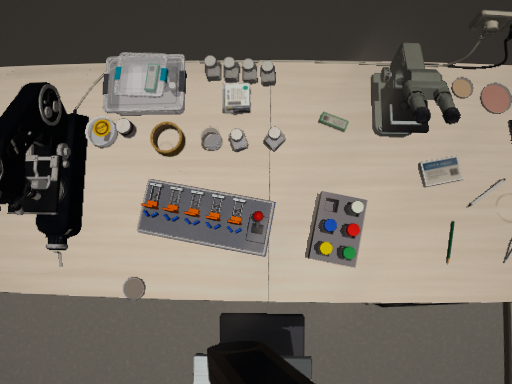

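The top view shows the holder at about (338,228) with 5 tubes: white (357,208), blue (331,226), red (353,230), yellow (326,248) and green (349,253). The mixer runs from (148,200) to (270,235). Its orange gates are up-image (+x) and the red toggle ball is at (258,216).

```bash
cat > h.py <<'E'
import cv2,numpy as np
from plant import ctrl,optics
def cam(n): return optics.read_camera(n)
def ray(c,p):
    u=cv2.undistortPoints(np.array([[p]],float),c["K"],c["D"])[0,0]
    return -c["R"].T@c["t"], c["R"].T@np.array([u[0],u[1],1.])
def onz(c,p,z):
    o,d=ray(c,p); return o+d*(z-o[2])/d[2]
def tri(c1,p1,c2,p2):
    (a,d),(b,e)=ray(c1,p1),ray(c2,p2); s=np.linalg.lstsq(np.c_[d,-e],b-a,rcond=None)[0]
    P,Q=a+d*s[0],b+e*s[1]; return (P+Q)/2,np.linalg.norm(P-Q)
def proj(c,X):
    return cv2.projectPoints(np.array([X],float),cv2.Rodrigues(c["R"])[0],c["t"],c["K"],c["D"])[0][0,0]
HSV=dict(red=[(0,150,70),(6,255,255)],red2=[(172,150,70),(180,255,255)],orange=[(7,150,90),(17,255,255)],yellow=[(22,130,120),(34,255,255)],green=[(50,130,40),(80,255,255)],blue=[(105,130,50),(125,255,255)],white=[(0,0,175),(180,60,255)])
def blobs(c,col,box,amin=6):
    h=cv2.cvtColor(c["color"],cv2.COLOR_BGR2HSV);m=cv2.inRange(h,*map(np.array,HSV[col]))
    if col=="red": m|=cv2.inRange(h,*map(np.array,HSV["red2"]))
    x0,y0,x1,y1=box;k=np.zeros_like(m);k[y0:y1,x0:x1]=m[y0:y1,x0:x1]
    n,_,s,ce=cv2.connectedComponentsWithStats(k)
    return [(s[i,4],ce[i].round(1),s[i,:4]) for i in range(1,n) if s[i,4]>=amin]
E
python3 - <<'E'
from h import *
t=cam("top");s=cam("side")
for n,c,hb,mb in(("top",t,(305,190,375,270),(130,175,280,260)),("side",s,(230,135,305,195),(250,178,330,300))):
    for col in("red","yellow","green","blue","white"): print(n,"H",col,blobs(c,col,hb))
    for col in("red","orange","blue"): print(n,"M",col,blobs(c,col,mb))
for n,c,b in(("top",t,(130,170,380,275)),("side",s,(220,120,340,320))):
    x0,y0,x1,y1=b;k=3 if n=="top" else 3
    cv2.imwrite(f"pics/{n}0z.png",cv2.resize(c["color"][y0:y1,x0:x1],None,fx=k,fy=k,interpolation=cv2.INTER_CUBIC))
E
```

```text
top H red [(np.int32(135), array([352.8, 229.5]), array([347, 223,  13,  14], dtype=int32))]
top H yellow [(np.int32(129), array([325.8, 247.8]), array([320, 242,  13,  13], dtype=int32))]
top H green [(np.int32(128), array([348.3, 252.5]), array([342, 247,  13,  13], dtype=int32))]
top H blue [(np.int32(132), array([329.9, 224.8]), array([324, 219,  13,  13], dtype=int32))]
top H white [(np.int32(2023), array([345.7, 230.9]), array([305, 190,  70,  80], dtype=int32)), (np.int32(103), array([357.1, 206.4]), array([352, 201,  11,  12], dtype=int32))]
top M red [(np.int32(78), array([257.8, 215.7]), array([253, 211,  10,  10], dtype=int32))]
top M orange [(np.int32(72), array([150.1, 203.5]), array([141, 200,  17,   7], dtype=int32)), (np.int32(72), array([170.7, 207.4]), array([162, 204,  16,   7], dtype=int32)), (np.int32(75), array([192. , 211.5]), array([184, 208,  15,   8], dtype=int32)), (np.int32(74), array([213.2, 215.5]), array([205, 212,  15,   8], dtype=int32)), (np.int32(77), array([234.8, 219.5]), array([227, 216,  15,   8], dtype=int32))]
top M blue [(np.int32(18), array(
[... 1655 characters left out ...]
array([282, 231,  10,  11], dtype=int32)), (np.int32(169), array([290.5, 259.5]), array([284, 246,  14,  28], dtype=int32))]
side M blue [(np.int32(7), array([291.7, 217. ]), array([290, 216,   4,   3], dtype=int32)), (np.int32(7), array([292.6, 221.7]), array([292, 220,   2,   4], dtype=int32)), (np.int32(9), array([293.3, 230.2]), array([292, 228,   4,   5], dtype=int32)), (np.int32(10), array([294.8, 235.9]), array([294, 234,   3,   5], dtype=int32)), (np.int32(9), array([295.9, 245.1]), array([294, 243,   5,   5], dtype=int32)), (np.int32(13), array([297.5, 251.2]), array([296, 249,   4,   5], dtype=int32)), (np.int32(35), array([299.9, 265.3]), array([297, 259,   6,  13], dtype=int32))]
```

View pics/top0z.png

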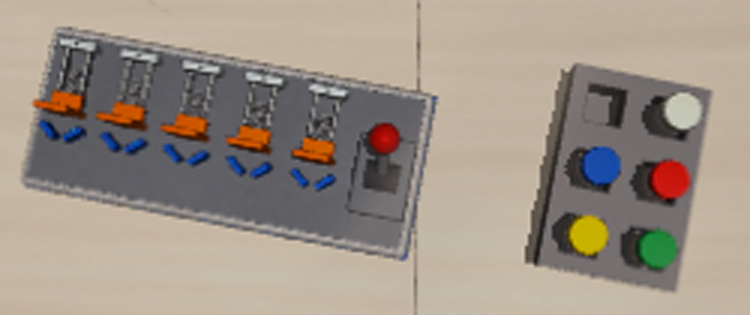

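View pics/side0z.png

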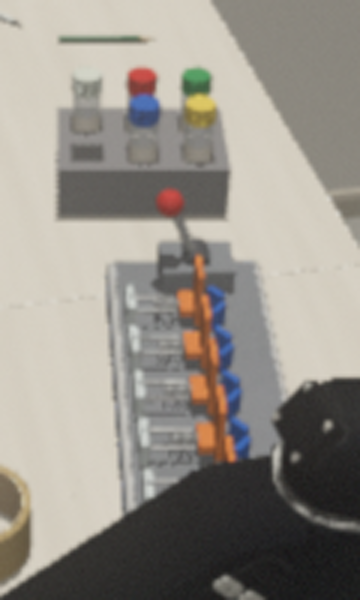

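```bash
python3 - <<'E'
from h import *
t=cam("top");s=cam("side")
b=sorted(blobs(t,"blue",(130,175,280,260)),key=lambda q:q[1][0]); P=np.array([onz(t,q[1],.054)[:2] for q in b])
V=(P[0::2]+P[1::2])/2
o=sorted(blobs(t,"orange",(130,175,280,260)),key=lambda q:q[1][0]); G=np.array([onz(t,q[1],.085)[:2] for q in o])
d=V[0]-V[4];yaw=np.arctan2(-d[0],d[1]);ax=np.array([np.cos(yaw),np.sin(yaw)])
print("V",V.round(4).tolist(),"yaw",np.degrees(yaw),"pitch",np.linalg.norm(d)/4,"armsep",np.linalg.norm(P[0::2]-P[1::2],axis=1))
print("gate rel V along x",(G-V)@ax)
print("tip top/side",tri(t,(257.8,215.7),s,(276.1,186.5)))
T={}
for c in("red","yellow","green","blue","white"):
    q=[q for q in blobs(t,c,(315,195,370,265)) if q[0]<200][0]; T[c]=onz(t,q[1],.119)[:2]; print(c,T[c].round(4))
u=T["white"]-T["green"];print("holder yaw",np.degrees(np.arctan2(u[1],u[0])),np.linalg.norm(u))
E
```

```text
V [[0.5281, 0.2778], [0.5187, 0.2206], [0.5085, 0.1642], [0.4987, 0.1072], [0.4887, 0.0501]] yaw -9.812517047949623 pitch 0.057784466890662 armsep [0.02325368 0.02321795 0.02283852 0.02245773 0.02204814]
gate rel V along x [0.02483644 0.02425886 0.02493921 0.02459273 0.02484266]
tip top/side (array([ 0.52003427, -0.01614558,  0.12157964]), np.float64(0.00038587561288448165))
red [ 0.4888 -0.2512]
yellow [ 0.4433 -0.1843]
green [ 0.4324 -0.2395]
blue [ 0.4999 -0.1944]
white [ 0.5698 -0.1588]
holder yaw 30.41021644859293 0.15937045080362885
```

```bash
cat >> h.py <<'E'
YAW=np.radians(-9.81);MX=np.array([np.cos(YAW),np.sin(YAW)]);MY=np.array([-MX[1],MX[0]])
SEAT=[v+.0125*MX for v in np.array([[.5281,.2778],[.5187,.2206],[.5085,.1642],[.4987,.1072],[.4887,.0501]])]
def delta(x,y,z):
    from scipy.spatial.transform import Rotation as R
    s=ctrl.get_state();r=R.from_quat(s["tcp_rot"]);d=r.inv().apply(np.array([x,y,z])-s["eef_pos"])*1e3
    want=R.from_matrix(np.c_[[*MY,0],[*MX,0],[0,0,-1]])
    print("to",[x,y,z],"tool mm",d.round(1),"turn deg",(r.inv()*want).as_rotvec(degrees=True).round(2),"t",round(s["time"],1))
E
python3 -m creep '[{"rz":-6.6,"grip":0},{"rz":-6.6,"grip":0},{"rz":-6.6,"grip":0},{"rz":-6.6,"grip":0},{"rz":-6.6,"grip":0},{"rz":-6.6,"grip":0},{"rz":-6.6,"grip":0},{"rz":-6.6,"grip":0},{"rz":-6.6,"grip":0},{"rz":-6.6,"grip":0}]' 60
R='';python3 -c "
from h import *
delta(.554,-.022,.231)"
```

```text
to [0.554, -0.022, 0.231] tool mm [ 5.321e+02 -5.191e+02  3.000e-01] turn deg [-4.000e-02 -3.000e-02 -6.616e+01] t 0.3$[0]: bad value
```

```bash
python3 -m creep '[{"x":0,"y":0,"z":0,"rx":0,"ry":0,"rz":-6.6,"grip":0},{"x":0,"y":0,"z":0,"rx":0,"ry":0,"rz":-6.6,"grip":0},{"x":0,"y":0,"z":0,"rx":0,"ry":0,"rz":-6.6,"grip":0},{"x":0,"y":0,"z":0,"rx":0,"ry":0,"rz":-6.6,"grip":0},{"x":0,"y":0,"z":0,"rx":0,"ry":0,"rz":-6.6,"grip":0},{"x":0,"y":0,"z":0,"rx":0,"ry":0,"rz":-6.6,"grip":0},{"x":0,"y":0,"z":0,"rx":0,"ry":0,"rz":-6.6,"grip":0},{"x":0,"y":0,"z":0,"rx":0,"ry":0,"rz":-6.6,"grip":0},{"x":0,"y":0,"z":0,"rx":0,"ry":0,"rz":-6.6,"grip":0},{"x":0,"y":0,"z":0,"rx":0,"ry":0,"rz":-6.6,"grip":0}]' 60
python3 -c "
from h import *
delta(.554,-.022,.231)"
```

```text
time: 1.13
eef_pos: [0.1636, -0.6548, 0.2312]
tcp_rot: [0.764, 0.645, 0.0, -0.0]
contact_force: [0.0, -0.9, -0.6]
opening: -0.001
finger_force: 0.0
to [0.554, -0.022, 0.231] tool mm [6.893e+02 2.788e+02 3.000e-01] turn deg [-0.   -0.01  0.16] t 1.1
```

```bash
python3 -m creep '[{"x":34,"y":14,"z":0,"rx":0,"ry":0,"rz":0,"grip":0},{"x":35,"y":14,"z":0,"rx":0,"ry":0,"rz":0,"grip":0},{"x":34,"y":14,"z":0,"rx":0,"ry":0,"rz":0,"grip":0},{"x":35,"y":14,"z":0,"rx":0,"ry":0,"rz":0,"grip":0},{"x":34,"y":14,"z":0,"rx":0,"ry":0,"rz":0,"grip":0},{"x":35,"y":14,"z":0,"rx":0,"ry":0,"rz":0,"grip":0},{"x":34,"y":14,"z":0,"rx":0,"ry":0,"rz":0,"grip":0},{"x":35,"y":14,"z":0,"rx":0,"ry":0,"rz":0,"grip":0},{"x":34,"y":14,"z":0,"rx":0,"ry":0,"rz":0,"grip":0},{"x":35,"y":14,"z":0,"rx":0,"ry":0,"rz":0,"grip":0}]'
python3 -m creep '[{"x":34,"y":14,"z":0,"rx":0,"ry":0,"rz":0,"grip":0},{"x":35,"y":14,"z":0,"rx":0,"ry":0,"rz":0,"grip":0},{"x":34,"y":14,"z":0,"rx":0,"ry":0,"rz":0,"grip":0},{"x":35,"y":14,"z":0,"rx":0,"ry":0,"rz":0,"grip":0},{"x":34,"y":14,"z":0,"rx":0,"ry":0,"rz":0,"grip":0},{"x":35,"y":14,"z":0,"rx":0,"ry":0,"rz":0,"grip":0},{"x":34,"y":14,"z":0,"rx":0,"ry":0,"rz":0,"grip":0},{"x":35,"y":14,"z":0,"rx":0,"ry":0,"rz":0,"grip":0},{"x":34,"y":14,"z":0,"rx":0,"ry":0,"rz":0,"grip":0},{"x":35,"y":14,"z":0,"rx":0,"ry":0,"rz":0,"grip":0}]'
python3 -c "
from h import *
delta(.554,-.022,.1)"
```

```text
time: 1.97
eef_pos: [0.3618, -0.3377, 0.2315]
tcp_rot: [0.766, 0.643, -0.0, 0.0]
contact_force: [0.7, 0.4, 0.4]
opening: -0.002
finger_force: 0.0
time: 2.8
eef_pos: [0.5596, -0.022, 0.2315]
tcp_rot: [0.766, 0.643, 0.0, 0.0]
contact_force: [1.4, -1.5, 0.0]
opening: -0.0
finger_force: 0.0
to [0.554, -0.022, 0.1] tool mm [ -0.9  -5.6 131.5] turn deg [ 0.03  0.01 -0.15] t 2.8
```

```bash
python3 -m creep '[{"x":0,"y":0,"z":20,"rx":0,"ry":0,"rz":0,"grip":0},{"x":0,"y":0,"z":20,"rx":0,"ry":0,"rz":0,"grip":0},{"x":0,"y":0,"z":20,"rx":0,"ry":0,"rz":0,"grip":0},{"x":0,"y":0,"z":20,"rx":0,"ry":0,"rz":0,"grip":0},{"x":0,"y":0,"z":20,"rx":0,"ry":0,"rz":0,"grip":0},{"x":0,"y":0,"z":15,"rx":0,"ry":0,"rz":0,"grip":0},{"x":0,"y":0,"z":10,"rx":0,"ry":0,"rz":0,"grip":0},{"x":0,"y":0,"z":5,"rx":0,"ry":0,"rz":0,"grip":0},{"x":0,"y":0,"z":0,"rx":0,"ry":0,"rz":0,"grip":0},{"x":0,"y":0,"z":0,"rx":0,"ry":0,"rz":0,"grip":0}]'
python3 -m creep '[{"x":0,"y":-8,"z":0,"rx":0,"ry":0,"rz":0,"grip":0},{"x":0,"y":-8,"z":0,"rx":0,"ry":0,"rz":0,"grip":0},{"x":0,"y":-8,"z":0,"rx":0,"ry":0,"rz":0,"grip":0},{"x":0,"y":-8,"z":0,"rx":0,"ry":0,"rz":0,"grip":0},{"x":0,"y":-8,"z":0,"rx":0,"ry":0,"rz":0,"grip":0},{"x":0,"y":-8,"z":0,"rx":0,"ry":0,"rz":0,"grip":0},{"x":0,"y":-8,"z":0,"rx":0,"ry":0,"rz":0,"grip":0},{"x":0,"y":-8,"z":0,"rx":0,"ry":0,"rz":0,"grip":0},{"x":0,"y":-8,"z":0,"rx":0,"ry":0,"rz":0,"grip":0},{"x":0,"y":0,"z":0,"rx":0,"ry":0,"rz":0,"grip":0}]'
python3 - <<'E'
from h import *
t=cam("top");s=cam("side")
print(blobs(t,"red",(235,180,285,265)),blobs(s,"red",(255,165,310,210)))
E
```

```text
time: 3.63
eef_pos: [0.5594, -0.0239, 0.102]
tcp_rot: [0.766, 0.643, 0.0, 0.0]
contact_force: [0.4, -0.1, -0.1]
opening: 0.001
finger_force: 0.0
time: 4.47
eef_pos: [0.4856, -0.0107, 0.1004]
tcp_rot: [0.766, 0.643, -0.001, -0.001]
contact_force: [0.2, -0.2, -1.3]
opening: 0.001
finger_force: 0.0
[] [(np.int32(27), array([298.1, 188. ]), array([295, 186,   7,   5], dtype=int32))]
```

```bash
cat >> h.py <<'E'
def lever(p,c):
    o,d=ray(c,p);n=np.array([*MY,0]);P0=np.array([.52,-.0161,.1216]);X=o+d*((P0-o)@n)/(d@n)
    r=X-P0;a=r[:2]@MX; print("tip",X.round(4),"moved along x",round(a*1e3,1))
E
python3 - <<'E'
from h import *
s=cam("side");lever(blobs(s,"red",(255,165,310,210))[0][1],s)
E
```

```text
tip [ 0.4585 -0.0055  0.1161] moved along x -62.4
```

```bash
python3 -m creep '[{"x":0,"y":8,"z":-20,"rx":0,"ry":0,"rz":0,"grip":0},{"x":0,"y":0,"z":-30,"rx":0,"ry":0,"rz":0,"grip":0},{"x":0,"y":0,"z":-30,"rx":0,"ry":0,"rz":0,"grip":0},{"x":-20,"y":-3,"z":-20,"rx":0,"ry":0,"rz":0,"grip":0.5},{"x":-30,"y":-4,"z":0,"rx":0,"ry":0,"rz":0,"grip":0.53},{"x":-35,"y":-4,"z":0,"rx":0,"ry":0,"rz":0,"grip":0.53},{"x":-35,"y":-4,"z":0,"rx":0,"ry":0,"rz":0,"grip":0.53},{"x":-30,"y":-4,"z":0,"rx":0,"ry":0,"rz":0,"grip":0.53},{"x":-20,"y":-1,"z":0,"rx":0,"ry":0,"rz":0,"grip":0.53},{"x":-8,"y":0,"z":0,"rx":0,"ry":0,"rz":0,"grip":0.53}]' 60
cat >> h.py <<'E'
def look(name,ztop=.120):
    t=cam("top");s=cam("side");cv2.imwrite(f"pics/t_{name}.png",t["color"]);cv2.imwrite(f"pics/s_{name}.png",s["color"])
    for c in("red","yellow","green","blue"):
        print(c,[(int(q[0]),onz(t,q[1],ztop-.001)[:2].round(4).tolist()) for q in blobs(t,c,(300,180,385,280),12)])
    print("white",[(int(q[0]),onz(t,q[1],ztop-.001)[:2].round(4).tolist()) for q in blobs(t,"white",(300,180,385,280),12) if q[0]<200])
    return t,s
E
python3 - <<'E'
from h import *
t,s=look("a");lever(blobs(s,"red",(255,165,310,210))[0][1],s)
delta(.4433,-.1843,.2)
E
```

```text
time: 5.45
eef_pos: [0.4448, -0.187, 0.2015]
tcp_rot: [0.767, 0.642, -0.0, 0.0]
contact_force: [0.3, -0.5, -1.0]
opening: 0.531
finger_force: 0.0
red []
yellow []
green []
blue []
white [(113, [0.546, -0.2637]), (86, [0.4042, -0.1696]), (85, [0.3815, -0.3196]), (154, [0.3809, -0.231])]
tip [ 0.4592 -0.0056  0.1178] moved along x -61.7
to [0.4433, -0.1843, 0.2] tool mm [ 0.8 -2.2  1.3] turn deg [-0.01 -0.02 -0.31] t 5.5
```

View pics/t_a.png

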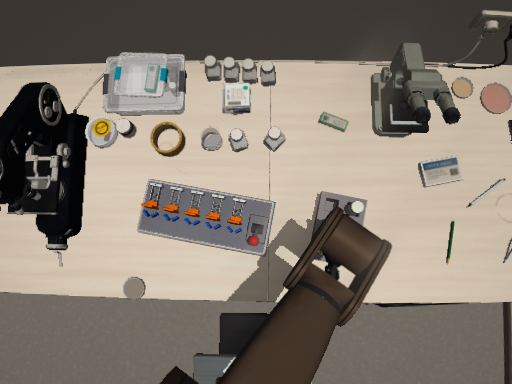

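The top view shows the toggle now leaning toward the robot, at (253,241). The holder hasn't moved: the white cap is still at (357,207). The arm hides the other caps. I'll grasp the yellow tube.

```bash
python3 -m creep '[{"x":1,"y":-2,"z":10,"rx":0,"ry":0,"rz":0,"grip":0.53},{"x":0,"y":0,"z":20,"rx":0,"ry":0,"rz":0,"grip":0.53},{"x":0,"y":0,"z":20,"rx":0,"ry":0,"rz":0,"grip":0.53},{"x":0,"y":0,"z":20,"rx":0,"ry":0,"rz":0,"grip":0.53},{"x":0,"y":0,"z":15,"rx":0,"ry":0,"rz":0,"grip":0.53},{"x":0,"y":0,"z":12,"rx":0,"ry":0,"rz":0,"grip":0.53},{"x":0,"y":0,"z":10,"rx":0,"ry":0,"rz":0,"grip":0.53},{"x":0,"y":0,"z":5,"rx":0,"ry":0,"rz":0,"grip":0.53},{"x":0,"y":0,"z":0,"rx":0,"ry":0,"rz":0,"grip":0.53},{"x":0,"y":0,"z":0,"rx":0,"ry":0,"rz":0,"grip":0.2}]' 60
python3 -m creep '[{"x":0,"y":0,"z":0,"rx":0,"ry":0,"rz":0,"grip":0.2},{"x":0,"y":0,"z":0,"rx":0,"ry":0,"rz":0,"grip":0.2},{"x":0,"y":0,"z":0,"rx":0,"ry":0,"rz":0,"grip":0.2},{"x":0,"y":0,"z":0,"rx":0,"ry":0,"rz":0,"grip":0.2},{"x":0,"y":0,"z":-3,"rx":0,"ry":0,"rz":0,"grip":0.2},{"x":0,"y":0,"z":-5,"rx":0,"ry":0,"rz":0,"grip":0.2},{"x":0,"y":0,"z":-10,"rx":0,"ry":0,"rz":0,"grip":0.2},{"x":0,"y":0,"z":-12,"rx":0,"ry":0,"rz":0,"grip":0.2},{"x":0,"y":0,"z":-12,"rx":0,"ry":0,"rz":0,"grip":0.2},{"x":0,"y":0,"z":-12,"rx":0,"ry":0,"rz":0,"grip":0.2}]' 60
python3 - <<'E'
from h import *
delta(*(SEAT[0]-.018*MX),.23)
E
```

```text
time: 6.38
eef_pos: [0.4438, -0.1828, 0.0894]
tcp_rot: [0.766, 0.643, 0.0, -0.0]
contact_force: [0.2, 0.5, -0.1]
opening: 0.406
finger_force: 0.0
time: 7.22
eef_pos: [0.4437, -0.1833, 0.1448]
tcp_rot: [0.766, 0.643, 0.0, 0.0]
contact_force: [0.7, 0.1, -0.4]
opening: 0.353
finger_force: 59.3
to [np.float64(0.5226804200302773), np.float64(0.27873709815482667), 0.23] tool mm [468.7  -2.2 -85.3] turn deg [ 0.05  0.02 -0.17] t 7.2
```

```bash
python3 -m creep '[{"x":0,"y":0,"z":-20,"rx":0,"ry":0,"rz":0,"grip":0.2},{"x":5,"y":0,"z":-30,"rx":0,"ry":0,"rz":0,"grip":0.2},{"x":20,"y":0,"z":-25,"rx":0,"ry":0,"rz":0,"grip":0.2},{"x":35,"y":0,"z":0,"rx":0,"ry":0,"rz":0,"grip":0.2},{"x":40,"y":0,"z":0,"rx":0,"ry":0,"rz":0,"grip":0.2},{"x":40,"y":0,"z":0,"rx":0,"ry":0,"rz":0,"grip":0.2},{"x":40,"y":0,"z":0,"rx":0,"ry":0,"rz":0,"grip":0.2},{"x":40,"y":0,"z":0,"rx":0,"ry":0,"rz":0,"grip":0.2},{"x":40,"y":0,"z":0,"rx":0,"ry":0,"rz":0,"grip":0.2},{"x":40,"y":0,"z":0,"rx":0,"ry":0,"rz":0,"grip":0.2}]' 60
python3 -m creep '[{"x":40,"y":-2,"z":0,"rx":0,"ry":0,"rz":0,"grip":0.2},{"x":40,"y":0,"z":0,"rx":0,"ry":0,"rz":0,"grip":0.2},{"x":40,"y":0,"z":0,"rx":0,"ry":0,"rz":0,"grip":0.2},{"x":30,"y":0,"z":0,"rx":0,"ry":0,"rz":0,"grip":0.2},{"x":15,"y":0,"z":0,"rx":0,"ry":0,"rz":0,"grip":0.2},{"x":4,"y":0,"z":10,"rx":0,"ry":0,"rz":0,"grip":0.2},{"x":0,"y":0,"z":20,"rx":0,"ry":0,"rz":0,"grip":0.2},{"x":0,"y":0,"z":20,"rx":0,"ry":0,"rz":0,"grip":0.2},{"x":0,"y":0,"z":0,"rx":0,"ry":0,"rz":0,"grip":0.2},{"x":0,"y":0,"z":0,"rx":0,"ry":0,"rz":0,"grip":0.2}]' 60
python3 - <<'E'
from h import *
delta(*(SEAT[0]-.018*MX),.143)
t,s=look("b")
cv2.imwrite("pics/b.png",np.hstack([cv2.resize(t["color"][170:270,110:230],None,fx=3,fy=3),cv2.resize(s["color"][180:380,170:350],None,fx=2,fy=2)[:300]]))
E
```

```text
time: 8.05
eef_pos: [0.4956, 0.1143, 0.2197]
tcp_rot: [0.766, 0.643, 0.001, 0.001]
contact_force: [0.4, -1.0, -0.3]
opening: 0.351
finger_force: 59.4
time: 8.88
eef_pos: [0.5218, 0.2774, 0.1667]
tcp_rot: [0.766, 0.642, -0.002, -0.001]
contact_force: [0.3, -0.2, 0.1]
opening: 0.35
finger_force: 59.4
to [np.float64(0.5226804200302773), np.float64(0.27873709815482667), 0.143] tool mm [ 1.5  0.8 23.7] turn deg [-0.2   0.14 -0.24] t 8.9
red [(137, [0.4888, -0.2509])]
yellow []
green [(132, [0.4324, -0.239])]
blue [(135, [0.4996, -0.1944])]
white [(113, [0.546, -0.2637])]
```

View pics/b.png

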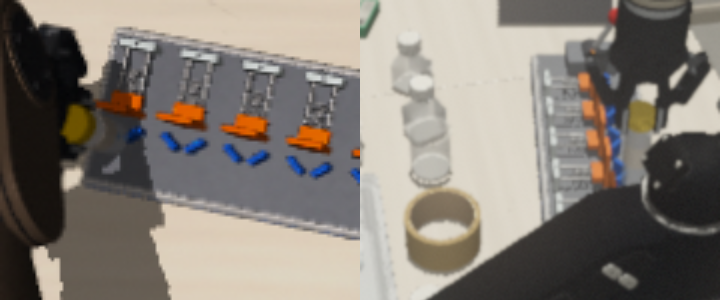

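The yellow tube is held upright in front of gate 0, and the holder is still in place. Next: lower it, push it against the gate, set it down and release.

```bash
python3 -m creep '[{"x":1,"y":1,"z":10,"rx":0,"ry":0,"rz":0,"grip":0.2},{"x":0,"y":0,"z":10,"rx":0,"ry":0,"rz":0,"grip":0.2},{"x":0,"y":0,"z":3,"rx":0,"ry":0,"rz":0,"grip":0.2},{"x":0,"y":0,"z":0,"rx":0,"ry":0,"rz":0,"grip":0.2},{"x":0,"y":5,"z":0,"rx":0,"ry":0,"rz":0,"grip":0.2},{"x":0,"y":5,"z":0,"rx":0,"ry":0,"rz":0,"grip":0.2},{"x":0,"y":5,"z":0,"rx":0,"ry":0,"rz":0,"grip":0.2},{"x":0,"y":4,"z":0,"rx":0,"ry":0,"rz":0,"grip":0.2},{"x":0,"y":4,"z":0,"rx":0,"ry":0,"rz":0,"grip":0.2},{"x":0,"y":0,"z":0,"rx":0,"ry":0,"rz":0,"grip":0.2}]' 60
python3 - <<'E'
from h import *
delta(*(SEAT[0]+.004*MX),.1165)
E
```

```text
time: 9.82
eef_pos: [0.5467, 0.2758, 0.145]
tcp_rot: [0.766, 0.643, -0.001, -0.001]
contact_force: [-4.3, 0.2, -0.5]
opening: 0.35
finger_force: 59.6
to [np.float64(0.5443587399091684), np.float64(0.27498870553552), 0.1165] tool mm [-1.2 -2.1 28.5] turn deg [-0.1   0.01 -0.19] t 9.8
```

```bash
python3 -m creep '[{"x":-1,"y":-1,"z":5,"rx":0,"ry":0,"rz":0,"grip":0.2},{"x":0,"y":0,"z":6,"rx":0,"ry":0,"rz":0,"grip":0.2},{"x":0,"y":0,"z":6,"rx":0,"ry":0,"rz":0,"grip":0.2},{"x":0,"y":0,"z":5,"rx":0,"ry":0,"rz":0,"grip":0.2},{"x":0,"y":0,"z":3,"rx":0,"ry":0,"rz":0,"grip":0.2},{"x":0,"y":0,"z":2,"rx":0,"ry":0,"rz":0,"grip":0.2},{"x":0,"y":0,"z":1,"rx":0,"ry":0,"rz":0,"grip":0.2},{"x":0,"y":0,"z":0,"rx":0,"ry":0,"rz":0,"grip":0.2},{"x":0,"y":0,"z":0,"rx":0,"ry":0,"rz":0,"grip":0.2},{"x":0,"y":0,"z":0,"rx":0,"ry":0,"rz":0,"grip":0.2}]' 60
```

```text
time: 10.65
eef_pos: [0.5452, 0.275, 0.1169]
tcp_rot: [0.766, 0.643, -0.0, -0.0]
contact_force: [-3.7, -0.1, -0.2]
opening: 0.351
finger_force: 59.9
```

```bash
python3 -m creep '[{"x":0,"y":0,"z":1,"rx":0,"ry":0,"rz":0,"grip":0.2},{"x":0,"y":0,"z":0,"rx":0,"ry":0,"rz":0,"grip":0.6},{"x":0,"y":0,"z":0,"rx":0,"ry":0,"rz":0,"grip":0.6},{"x":0,"y":0,"z":0,"rx":0,"ry":0,"rz":0,"grip":0.6},{"x":0,"y":0,"z":0,"rx":0,"ry":0,"rz":0,"grip":0.6},{"x":0,"y":0,"z":-10,"rx":0,"ry":0,"rz":0,"grip":0.6},{"x":0,"y":0,"z":-25,"rx":0,"ry":0,"rz":0,"grip":0.6},{"x":0,"y":0,"z":-30,"rx":0,"ry":0,"rz":0,"grip":0.6},{"x":-30,"y":0,"z":-30,"rx":0,"ry":0,"rz":0,"grip":0.6},{"x":-40,"y":0,"z":0,"rx":0,"ry":0,"rz":0,"grip":0.6}]' 60
python3 -m creep '[{"x":-40,"y":0,"z":0,"rx":0,"ry":0,"rz":0,"grip":0.53},{"x":-40,"y":0,"z":0,"rx":0,"ry":0,"rz":0,"grip":0.53},{"x":-40,"y":0,"z":0,"rx":0,"ry":0,"rz":0,"grip":0.53},{"x":-40,"y":0,"z":0,"rx":0,"ry":0,"rz":0,"grip":0.53},{"x":-30,"y":0,"z":0,"rx":0,"ry":0,"rz":0,"grip":0.53},{"x":-20,"y":0,"z":0,"rx":0,"ry":0,"rz":0,"grip":0.53},{"x":0,"y":0,"z":0,"rx":0,"ry":0,"rz":0,"grip":0.53},{"x":0,"y":0,"z":0,"rx":0,"ry":0,"rz":0,"grip":0.53},{"x":0,"y":0,"z":0,"rx":0,"ry":0,"rz":0,"grip":0.53},{"x":0,"y":0,"z":0,"rx":0,"ry":0,"rz":0,"grip":0.53}]' 60
python3 - <<'E'
from h import *
t,s=look("c")
q=blobs(t,"yellow",(120,180,200,250));print(q)
if q:
    p=onz(t,q[0][1],.145)[:2];print(p,[(p-SEAT[0])@MX,(p-SEAT[0])@MY])
cv2.imwrite("pics/c.png",np.hstack([cv2.resize(t["color"][170:270,110:230],None,fx=3,fy=3),cv2.resize(s["color"][180:380,170:350],None,fx=2,fy=2)[:300]]))
delta(.4324,-.239,.2)
E
```

```text
time: 11.48
eef_pos: [0.5377, 0.2086, 0.2199]
tcp_rot: [0.765, 0.644, 0.007, 0.004]
contact_force: [1.9, -0.5, 1.5]
opening: 0.599
finger_force: 0.0
time: 12.32
eef_pos: [0.4973, 0.0007, 0.2111]
tcp_rot: [0.765, 0.643, 0.0, 0.0]
contact_force: [-0.4, 0.1, -0.2]
opening: 0.531
finger_force: 0.0
red [(137, [0.4888, -0.2509])]
yellow []
green [(132, [0.4324, -0.239])]
blue [(135, [0.4996, -0.1944])]
white [(112, [0.546, -0.2634])]
[(np.int32(122), array([140.6, 203.9]), array([135, 198,  12,  13], dtype=int32))]
[0.54347656 0.27391479] [np.float64(0.0033136987111855596), np.float64(-0.001208515347948438)]
to [0.4324, -0.239, 0.2] tool mm [-247.4  -22.8   10.9] turn deg [ 0.01 -0.01 -0.06] t 12.4
```

View pics/c.png

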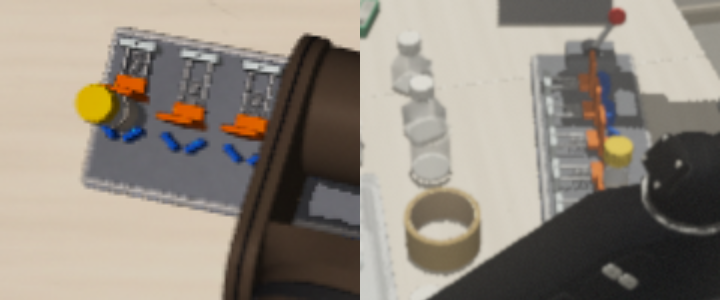

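Yellow is clamped: the cap is within about 3 mm of the predicted seat and the gate is pushed back. Green goes next, to station 1.

```bash
python3 -m creep '[{"x":-20,"y":-2,"z":1,"rx":0,"ry":0,"rz":0,"grip":0.53},{"x":-38,"y":-3,"z":1,"rx":0,"ry":0,"rz":0,"grip":0.53},{"x":-38,"y":-4,"z":1,"rx":0,"ry":0,"rz":0,"grip":0.53},{"x":-38,"y":-4,"z":2,"rx":0,"ry":0,"rz":0,"grip":0.53},{"x":-38,"y":-4,"z":2,"rx":0,"ry":0,"rz":0,"grip":0.53},{"x":-38,"y":-3,"z":2,"rx":0,"ry":0,"rz":0,"grip":0.53},{"x":-25,"y":-2,"z":2,"rx":0,"ry":0,"rz":0,"grip":0.53},{"x":-12,"y":-1,"z":0,"rx":0,"ry":0,"rz":0,"grip":0.53},{"x":0,"y":0,"z":10,"rx":0,"ry":0,"rz":0,"grip":0.53},{"x":0,"y":0,"z":20,"rx":0,"ry":0,"rz":0,"grip":0.53}]' 60
python3 -c "
from h import *
delta(.4324,-.239,.0895)"
```

```text
time: 13.25
eef_pos: [0.4335, -0.2401, 0.1717]
tcp_rot: [0.766, 0.643, 0.001, 0.003]
contact_force: [0.8, 0.2, -0.7]
opening: 0.528
finger_force: 0.0
to [0.4324, -0.239, 0.0895] tool mm [ 1.1 -1.7 82.2] turn deg [ 0.29  0.12 -0.19] t 13.2
```

```bash
python3 -m creep '[{"x":1,"y":-1,"z":12,"rx":0,"ry":0,"rz":0,"grip":0.53},{"x":0,"y":0,"z":20,"rx":0,"ry":0,"rz":0,"grip":0.53},{"x":0,"y":0,"z":20,"rx":0,"ry":0,"rz":0,"grip":0.53},{"x":0,"y":0,"z":15,"rx":0,"ry":0,"rz":0,"grip":0.53},{"x":0,"y":0,"z":8,"rx":0,"ry":0,"rz":0,"grip":0.53},{"x":0,"y":0,"z":3,"rx":0,"ry":0,"rz":0,"grip":0.53},{"x":0,"y":0,"z":1,"rx":0,"ry":0,"rz":0,"grip":0.53},{"x":0,"y":0,"z":0,"rx":0,"ry":0,"rz":0,"grip":0.53},{"x":0,"y":0,"z":0,"rx":0,"ry":0,"rz":0,"grip":0.2},{"x":0,"y":0,"z":0,"rx":0,"ry":0,"rz":0,"grip":0.2}]' 60
python3 -m creep '[{"x":0,"y":0,"z":0,"rx":0,"ry":0,"rz":0,"grip":0.2},{"x":0,"y":0,"z":0,"rx":0,"ry":0,"rz":0,"grip":0.2},{"x":0,"y":0,"z":0,"rx":0,"ry":0,"rz":0,"grip":0.2},{"x":0,"y":0,"z":-3,"rx":0,"ry":0,"rz":0,"grip":0.2},{"x":0,"y":0,"z":-10,"rx":0,"ry":0,"rz":0,"grip":0.2},{"x":0,"y":0,"z":-20,"rx":0,"ry":0,"rz":0,"grip":0.2},{"x":0,"y":0,"z":-25,"rx":0,"ry":0,"rz":0,"grip":0.2},{"x":0,"y":0,"z":-25,"rx":0,"ry":0,"rz":0,"grip":0.2},{"x":0,"y":0,"z":-25,"rx":0,"ry":0,"rz":0,"grip":0.2},{"x":0,"y":0,"z":-20,"rx":0,"ry":0,"rz":0,"grip":0.2}]' 60
python3 - <<'E'
from h import *
delta(*(SEAT[1]-.017*MX),.22)
E
```

```text
time: 14.08
eef_pos: [0.4317, -0.2389, 0.0922]
tcp_rot: [0.766, 0.643, 0.0, 0.001]
contact_force: [0.3, 0.3, -0.5]
opening: 0.351
finger_force: 59.2
time: 14.92
eef_pos: [0.4305, -0.2382, 0.2208]
tcp_rot: [0.766, 0.643, -0.0, 0.0]
contact_force: [0.7, -0.4, -1.4]
opening: 0.353
finger_force: 60.3
to [np.float64(0.5142657982065906), np.float64(0.2213667166721309), 0.22] tool mm [467.1   3.    0.7] turn deg [-0.01  0.02 -0.16] t 14.9
```

```bash
python3 -m creep '[{"x":25,"y":0,"z":0,"rx":0,"ry":0,"rz":0,"grip":0.2},{"x":40,"y":0,"z":0,"rx":0,"ry":0,"rz":0,"grip":0.2},{"x":40,"y":0,"z":0,"rx":0,"ry":0,"rz":0,"grip":0.2},{"x":40,"y":0,"z":0,"rx":0,"ry":0,"rz":0,"grip":0.2},{"x":40,"y":0,"z":0,"rx":0,"ry":0,"rz":0,"grip":0.2},{"x":40,"y":0,"z":0,"rx":0,"ry":0,"rz":0,"grip":0.2},{"x":40,"y":0,"z":0,"rx":0,"ry":0,"rz":0,"grip":0.2},{"x":40,"y":0,"z":0,"rx":0,"ry":0,"rz":0,"grip":0.2},{"x":40,"y":0,"z":0,"rx":0,"ry":0,"rz":0,"grip":0.2},{"x":40,"y":0,"z":0,"rx":0,"ry":0,"rz":0,"grip":0.2}]' 60
python3 -m creep '[{"x":35,"y":3,"z":0,"rx":0,"ry":0,"rz":0,"grip":0.2},{"x":25,"y":0,"z":0,"rx":0,"ry":0,"rz":0,"grip":0.2},{"x":15,"y":0,"z":0,"rx":0,"ry":0,"rz":0,"grip":0.2},{"x":7,"y":0,"z":5,"rx":0,"ry":0,"rz":0,"grip":0.2},{"x":0,"y":0,"z":15,"rx":0,"ry":0,"rz":0,"grip":0.2},{"x":0,"y":0,"z":20,"rx":0,"ry":0,"rz":0,"grip":0.2},{"x":0,"y":0,"z":20,"rx":0,"ry":0,"rz":0,"grip":0.2},{"x":0,"y":0,"z":10,"rx":0,"ry":0,"rz":0,"grip":0.2},{"x":0,"y":0,"z":2,"rx":0,"ry":0,"rz":0,"grip":0.2},{"x":0,"y":0,"z":0,"rx":0,"ry":0,"rz":0,"grip":0.2}]' 60
python3 - <<'E'
from h import *
delta(*(SEAT[1]+.007*MX),.1185)
t=cam("top");s=cam("side");print(blobs(t,"green",(100,150,260,260)),blobs(s,"green",(230,180,350,300)))
delta(*(SEAT[1]-.017*MX),.146)
E
```

```text
time: 15.75
eef_pos: [0.4966, 0.1428, 0.2188]
tcp_rot: [0.766, 0.643, -0.001, -0.0]
contact_force: [0.6, -0.8, -0.7]
opening: 0.352
finger_force: 60.3
time: 16.58
eef_pos: [0.514, 0.2205, 0.146]
tcp_rot: [0.766, 0.643, -0.001, -0.0]
contact_force: [0.5, -1.0, -1.0]
opening: 0.35
finger_force: 60.3
to [np.float64(0.5379148744381081), np.float64(0.2172775610874327), 0.1185] tool mm [ 1.1 24.2 27.4] turn deg [-0.12  0.06 -0.2 ] t 16.6
[(np.int32(46), array([163., 216.]), array([161, 210,   6,  12], dtype=int32))] []
to [np.float64(0.5142657982065906), np.float64(0.2213667166721309), 0.146] tool mm [ 0.2 -1.2  2. ] turn deg [ 0.09 -0.03 -0.19] t 16.7
```

```bash
python3 -m creep '[{"x":1,"y":4,"z":0,"rx":0,"ry":0,"rz":0,"grip":0.2},{"x":0,"y":6,"z":0,"rx":0,"ry":0,"rz":0,"grip":0.2},{"x":0,"y":6,"z":0,"rx":0,"ry":0,"rz":0,"grip":0.2},{"x":0,"y":5,"z":0,"rx":0,"ry":0,"rz":0,"grip":0.2},{"x":0,"y":3,"z":0,"rx":0,"ry":0,"rz":0,"grip":0.2},{"x":0,"y":0,"z":0,"rx":0,"ry":0,"rz":0,"grip":0.2},{"x":0,"y":0,"z":4,"rx":0,"ry":0,"rz":0,"grip":0.2},{"x":0,"y":0,"z":6,"rx":0,"ry":0,"rz":0,"grip":0.2},{"x":0,"y":0,"z":6,"rx":0,"ry":0,"rz":0,"grip":0.2},{"x":0,"y":0,"z":5,"rx":0,"ry":0,"rz":0,"grip":0.2}]' 60
python3 -m creep '[{"x":0,"y":0,"z":3,"rx":0,"ry":0,"rz":0,"grip":0.2},{"x":0,"y":0,"z":2,"rx":0,"ry":0,"rz":0,"grip":0.2},{"x":0,"y":0,"z":1,"rx":0,"ry":0,"rz":0,"grip":0.2},{"x":0,"y":0,"z":0,"rx":0,"ry":0,"rz":0,"grip":0.2},{"x":0,"y":0,"z":0,"rx":0,"ry":0,"rz":0,"grip":0.2},{"x":0,"y":0,"z":0,"rx":0,"ry":0,"rz":0,"grip":0.2},{"x":0,"y":0,"z":0,"rx":0,"ry":0,"rz":0,"grip":0.2},{"x":0,"y":0,"z":0,"rx":0,"ry":0,"rz":0,"grip":0.2},{"x":0,"y":0,"z":0,"rx":0,"ry":0,"rz":0,"grip":0.2},{"x":0,"y":0,"z":0,"rx":0,"ry":0,"rz":0,"grip":0.2}]' 60
python3 -c "
from h import *
delta(*(SEAT[1]+.007*MX),.1185)"
```

```text
time: 17.52
eef_pos: [0.5377, 0.2179, 0.1245]
tcp_rot: [0.766, 0.643, -0.001, -0.0]
contact_force: [-4.8, 0.7, 2.6]
opening: 0.355
finger_force: 60.6
time: 18.35
eef_pos: [0.538, 0.2178, 0.1192]
tcp_rot: [0.766, 0.643, -0.001, -0.0]
contact_force: [-4.8, 1.1, -2.5]
opening: 0.355
finger_force: 60.2
to [np.float64(0.5379148744381081), np.float64(0.2172775610874327), 0.1185] tool mm [-0.6  0.   0.7] turn deg [-0.07  0.02 -0.17] t 18.4
```

```bash
python3 -m creep '[{"x":0,"y":-2,"z":1,"rx":0,"ry":0,"rz":0,"grip":0.2},{"x":0,"y":0,"z":0,"rx":0,"ry":0,"rz":0,"grip":0.2},{"x":0,"y":0,"z":0,"rx":0,"ry":0,"rz":0,"grip":0.6},{"x":0,"y":0,"z":0,"rx":0,"ry":0,"rz":0,"grip":0.6},{"x":0,"y":0,"z":0,"rx":0,"ry":0,"rz":0,"grip":0.6},{"x":0,"y":0,"z":0,"rx":0,"ry":0,"rz":0,"grip":0.6},{"x":0,"y":0,"z":-10,"rx":0,"ry":0,"rz":0,"grip":0.6},{"x":0,"y":0,"z":-25,"rx":0,"ry":0,"rz":0,"grip":0.6},{"x":0,"y":0,"z":-30,"rx":0,"ry":0,"rz":0,"grip":0.6},{"x":-15,"y":0,"z":-30,"rx":0,"ry":0,"rz":0,"grip":0.6}]' 60
python3 -m creep '[{"x":-40,"y":0,"z":0,"rx":0,"ry":0,"rz":0,"grip":0.53},{"x":-40,"y":0,"z":0,"rx":0,"ry":0,"rz":0,"grip":0.53},{"x":-40,"y":0,"z":0,"rx":0,"ry":0,"rz":0,"grip":0.53},{"x":-40,"y":0,"z":0,"rx":0,"ry":0,"rz":0,"grip":0.53},{"x":-30,"y":0,"z":0,"rx":0,"ry":0,"rz":0,"grip":0.53},{"x":-10,"y":0,"z":0,"rx":0,"ry":0,"rz":0,"grip":0.53},{"x":0,"y":0,"z":0,"rx":0,"ry":0,"rz":0,"grip":0.53},{"x":0,"y":0,"z":0,"rx":0,"ry":0,"rz":0,"grip":0.53},{"x":0,"y":0,"z":0,"rx":0,"ry":0,"rz":0,"grip":0.53},{"x":0,"y":0,"z":0,"rx":0,"ry":0,"rz":0,"grip":0.53}]' 60
cat >> h.py <<'E'
def caps(t,cols):
    for i,c in enumerate(cols):
        for q in blobs(t,c,(110,170,285,260),30):
            p=onz(t,q[1],.145)[:2];d=p-SEAT[i]
            print(c,"seat",i,"off mm",round(d@MX*1e3,1),round(d@MY*1e3,1))
E
python3 - <<'E'
from h import *
t,s=look("d");caps(t,["yellow","green"])
delta(.4888,-.2509,.2);delta(.4998,-.1944,.2)
E
```

```text
time: 19.18
eef_pos: [0.5341, 0.2047, 0.2154]
tcp_rot: [0.765, 0.644, 0.001, -0.0]
contact_force: [0.6, -0.7, 0.3]
opening: 0.598
finger_force: 0.0
time: 20.02
eef_pos: [0.4996, 0.0079, 0.2139]
tcp_rot: [0.765, 0.644, 0.0, -0.0]
contact_force: [-0.2, -0.8, 1.1]
opening: 0.527
finger_force: 0.0
red [(138, [0.488, -0.2509])]
yellow []
green []
blue [(135, [0.4994, -0.1942])]
white [(115, [0.546, -0.2637])]
yellow seat 0 off mm 3.1 -1.5
green seat 1 off mm 3.3 -2.8
to [0.4888, -0.2509, 0.2] tool mm [-256.7   33.8   13.7] turn deg [-0.01 -0.01 -0.05] t 20.1
to [0.4998, -0.1944, 0.2] tool mm [-199.1   35.    13.7] turn deg [-0.01 -0.01 -0.05] t 20.1
```

Both tubes are seated identically, about +3 mm from my seat estimates. Red goes next, to station 2.

```bash
python3 -m creep '[{"x":-22,"y":4,"z":2,"rx":0,"ry":0,"rz":0,"grip":0.53},{"x":-40,"y":5,"z":2,"rx":0,"ry":0,"rz":0,"grip":0.53},{"x":-40,"y":5,"z":2,"rx":0,"ry":0,"rz":0,"grip":0.53},{"x":-40,"y":5,"z":2,"rx":0,"ry":0,"rz":0,"grip":0.53},{"x":-40,"y":5,"z":2,"rx":0,"ry":0,"rz":0,"grip":0.53},{"x":-36,"y":5,"z":2,"rx":0,"ry":0,"rz":0,"grip":0.53},{"x":-24,"y":4,"z":2,"rx":0,"ry":0,"rz":0,"grip":0.53},{"x":-14,"y":1,"z":0,"rx":0,"ry":0,"rz":0,"grip":0.53},{"x":0,"y":0,"z":10,"rx":0,"ry":0,"rz":0,"grip":0.53},{"x":0,"y":0,"z":10,"rx":0,"ry":0,"rz":0,"grip":0.53}]' 60
python3 -c "
from h import *
delta(.4885,-.2509,.0895)"
```

```text
time: 20.95
eef_pos: [0.4889, -0.251, 0.1795]
tcp_rot: [0.766, 0.643, 0.0, 0.0]
contact_force: [-0.7, -0.8, -0.3]
opening: 0.528
finger_force: 0.0
to [0.4885, -0.2509, 0.0895] tool mm [ 0.  -0.5 90. ] turn deg [ 0.05 -0.02 -0.18] t 20.9
```

```bash
python3 -m creep '[{"x":0,"y":0,"z":18,"rx":0,"ry":0,"rz":0,"grip":0.53},{"x":0,"y":0,"z":20,"rx":0,"ry":0,"rz":0,"grip":0.53},{"x":0,"y":0,"z":20,"rx":0,"ry":0,"rz":0,"grip":0.53},{"x":0,"y":0,"z":15,"rx":0,"ry":0,"rz":0,"grip":0.53},{"x":0,"y":0,"z":10,"rx":0,"ry":0,"rz":0,"grip":0.53},{"x":0,"y":0,"z":5,"rx":0,"ry":0,"rz":0,"grip":0.53},{"x":0,"y":0,"z":1,"rx":0,"ry":0,"rz":0,"grip":0.53},{"x":0,"y":0,"z":0,"rx":0,"ry":0,"rz":0,"grip":0.53},{"x":0,"y":0,"z":0,"rx":0,"ry":0,"rz":0,"grip":0.2},{"x":0,"y":0,"z":0,"rx":0,"ry":0,"rz":0,"grip":0.2}]' 60
python3 -m creep '[{"x":0,"y":0,"z":0,"rx":0,"ry":0,"rz":0,"grip":0.2},{"x":0,"y":0,"z":0,"rx":0,"ry":0,"rz":0,"grip":0.2},{"x":0,"y":0,"z":0,"rx":0,"ry":0,"rz":0,"grip":0.2},{"x":0,"y":0,"z":-3,"rx":0,"ry":0,"rz":0,"grip":0.2},{"x":0,"y":0,"z":-10,"rx":0,"ry":0,"rz":0,"grip":0.2},{"x":0,"y":0,"z":-20,"rx":0,"ry":0,"rz":0,"grip":0.2},{"x":0,"y":0,"z":-25,"rx":0,"ry":0,"rz":0,"grip":0.2},{"x":0,"y":0,"z":-25,"rx":0,"ry":0,"rz":0,"grip":0.2},{"x":0,"y":0,"z":-25,"rx":0,"ry":0,"rz":0,"grip":0.2},{"x":0,"y":0,"z":-25,"rx":0,"ry":0,"rz":0,"grip":0.2}]' 60
python3 - <<'E'
from h import *
delta(*(SEAT[2]-.017*MX),.225)
E
```

```text
time: 21.78
eef_pos: [0.4893, -0.252, 0.0923]
tcp_rot: [0.766, 0.643, 0.0, 0.001]
contact_force: [0.6, -0.4, 0.1]
opening: 0.35
finger_force: 59.2
time: 22.62
eef_pos: [0.4878, -0.2511, 0.2251]
tcp_rot: [0.766, 0.643, -0.0, -0.001]
contact_force: [0.6, 0.5, -1.8]
opening: 0.349
finger_force: 60.1
to [np.float64(0.5040657982065905), np.float64(0.16496671667213092), 0.225] tool mm [ 4.126e+02 -5.610e+01  3.000e-01] turn deg [-0.06 -0.02 -0.16] t 22.6
```

```bash
python3 -m creep '[{"x":25,"y":-4,"z":0,"rx":0,"ry":0,"rz":0,"grip":0.2},{"x":40,"y":-6,"z":0,"rx":0,"ry":0,"rz":0,"grip":0.2},{"x":40,"y":-6,"z":0,"rx":0,"ry":0,"rz":0,"grip":0.2},{"x":40,"y":-6,"z":0,"rx":0,"ry":0,"rz":0,"grip":0.2},{"x":40,"y":-6,"z":0,"rx":0,"ry":0,"rz":0,"grip":0.2},{"x":40,"y":-6,"z":0,"rx":0,"ry":0,"rz":0,"grip":0.2},{"x":40,"y":-6,"z":0,"rx":0,"ry":0,"rz":0,"grip":0.2},{"x":40,"y":-6,"z":0,"rx":0,"ry":0,"rz":0,"grip":0.2},{"x":35,"y":-5,"z":0,"rx":0,"ry":0,"rz":0,"grip":0.2},{"x":25,"y":-3,"z":0,"rx":0,"ry":0,"rz":0,"grip":0.2}]' 60
python3 -m creep '[{"x":22,"y":-1,"z":0,"rx":0,"ry":0,"rz":0,"grip":0.2},{"x":15,"y":-1,"z":0,"rx":0,"ry":0,"rz":0,"grip":0.2},{"x":8,"y":0,"z":0,"rx":0,"ry":0,"rz":0,"grip":0.2},{"x":0,"y":0,"z":8,"rx":0,"ry":0,"rz":0,"grip":0.2},{"x":0,"y":0,"z":20,"rx":0,"ry":0,"rz":0,"grip":0.2},{"x":0,"y":0,"z":20,"rx":0,"ry":0,"rz":0,"grip":0.2},{"x":0,"y":0,"z":18,"rx":0,"ry":0,"rz":0,"grip":0.2},{"x":0,"y":0,"z":9,"rx":0,"ry":0,"rz":0,"grip":0.2},{"x":0,"y":0,"z":2,"rx":0,"ry":0,"rz":0,"grip":0.2},{"x":0,"y":0,"z":0,"rx":0,"ry":0,"rz":0,"grip":0.2}]' 60
python3 - <<'E'
from h import *
t,s=look("e");print(blobs(t,"red",(150,170,285,260)),blobs(s,"red",(265,195,330,300)))
delta(*(SEAT[2]-.017*MX),.146)
delta(*(SEAT[2]+.0055*MX),.1185)
cv2.imwrite("pics/e.png",np.hstack([cv2.resize(t["color"][170:270,110:230],None,fx=3,fy=3),cv2.resize(s["color"][180:380,170:350],None,fx=2,fy=2)[:300]]))
E
```

```text
time: 23.45
eef_pos: [0.4974, 0.1202, 0.224]
tcp_rot: [0.765, 0.644, -0.0, -0.0]
contact_force: [1.4, -0.6, -0.9]
opening: 0.35
finger_force: 60.2
time: 24.28
eef_pos: [0.5039, 0.1613, 0.1461]
tcp_rot: [0.766, 0.643, -0.001, -0.0]
contact_force: [-0.9, -0.2, -0.5]
opening: 0.353
finger_force: 60.2
red []
yellow []
green []
blue [(135, [0.4994, -0.1942])]
white [(115, [0.546, -0.2637])]
[(np.int32(70), array([253. , 240.1]), array([249, 236,   9,   9], dtype=int32))] [(np.int32(97), array([302.1, 213.4]), array([297, 208,  11,  11], dtype=int32))]
to [np.float64(0.5040657982065905), np.float64(0.16496671667213092), 0.146] tool mm [ 3.  -1.6  1.9] turn deg [ 0.1  -0.02 -0.19] t 24.4
to [np.float64(0.5262368071736382), np.float64(0.16113313331147636), 0.1185] tool mm [ 3.1 20.9 29.4] turn deg [ 0.1  -0.02 -0.19] t 24.4
```

View pics/e.png

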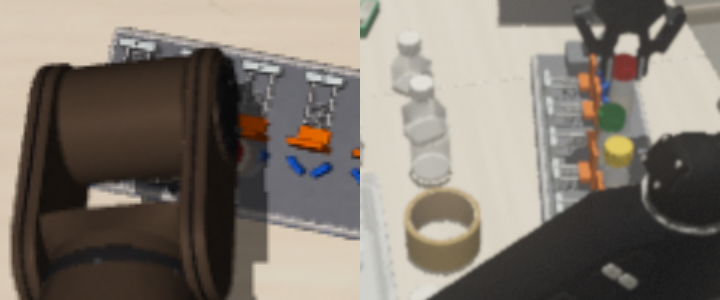

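Yellow and green stand clamped, and red is held upright in front of station 2. I'll insert it.

```bash
python3 -m creep '[{"x":1,"y":4,"z":0,"rx":0,"ry":0,"rz":0,"grip":0.2},{"x":0,"y":6,"z":0,"rx":0,"ry":0,"rz":0,"grip":0.2},{"x":0,"y":5,"z":0,"rx":0,"ry":0,"rz":0,"grip":0.2},{"x":0,"y":4,"z":0,"rx":0,"ry":0,"rz":0,"grip":0.2},{"x":0,"y":2,"z":0,"rx":0,"ry":0,"rz":0,"grip":0.2},{"x":0,"y":0,"z":0,"rx":0,"ry":0,"rz":0,"grip":0.2},{"x":0,"y":0,"z":4,"rx":0,"ry":0,"rz":0,"grip":0.2},{"x":0,"y":0,"z":6,"rx":0,"ry":0,"rz":0,"grip":0.2},{"x":0,"y":0,"z":6,"rx":0,"ry":0,"rz":0,"grip":0.2},{"x":0,"y":0,"z":5,"rx":0,"ry":0,"rz":0,"grip":0.2}]' 60
python3 -m creep '[{"x":0,"y":0,"z":3,"rx":0,"ry":0,"rz":0,"grip":0.2},{"x":0,"y":0,"z":2,"rx":0,"ry":0,"rz":0,"grip":0.2},{"x":0,"y":0,"z":1,"rx":0,"ry":0,"rz":0,"grip":0.2},{"x":0,"y":0,"z":0,"rx":0,"ry":0,"rz":0,"grip":0.2},{"x":0,"y":0,"z":0,"rx":0,"ry":0,"rz":0,"grip":0.2},{"x":0,"y":0,"z":0,"rx":0,"ry":0,"rz":0,"grip":0.2},{"x":0,"y":0,"z":0,"rx":0,"ry":0,"rz":0,"grip":0.2},{"x":0,"y":0,"z":0,"rx":0,"ry":0,"rz":0,"grip":0.2},{"x":0,"y":0,"z":0,"rx":0,"ry":0,"rz":0,"grip":0.2},{"x":0,"y":0,"z":0,"rx":0,"ry":0,"rz":0,"grip":0.2}]' 60
python3 -c "
from h import *
delta(*(SEAT[2]+.0055*MX),.1185)"
```

```text
time: 25.22
eef_pos: [0.525, 0.1595, 0.1249]
tcp_rot: [0.766, 0.643, 0.0, -0.0]
contact_force: [-3.3, 1.0, 2.1]
opening: 0.353
finger_force: 60.6
time: 26.05
eef_pos: [0.5249, 0.1594, 0.1194]
tcp_rot: [0.766, 0.643, -0.0, -0.0]
contact_force: [-1.2, 1.0, -1.6]
opening: 0.349
finger_force: 60.1
to [np.float64(0.5262368071736382), np.float64(0.16113313331147636), 0.1185] tool mm [2.  1.  0.9] turn deg [-0.02  0.01 -0.16] t 26.1
```

```bash
python3 -m creep '[{"x":0,"y":1,"z":1,"rx":0,"ry":0,"rz":0,"grip":0.2},{"x":0,"y":0,"z":0,"rx":0,"ry":0,"rz":0,"grip":0.2},{"x":0,"y":0,"z":0,"rx":0,"ry":0,"rz":0,"grip":0.6},{"x":0,"y":0,"z":0,"rx":0,"ry":0,"rz":0,"grip":0.6},{"x":0,"y":0,"z":0,"rx":0,"ry":0,"rz":0,"grip":0.6},{"x":0,"y":0,"z":0,"rx":0,"ry":0,"rz":0,"grip":0.6},{"x":0,"y":0,"z":-10,"rx":0,"ry":0,"rz":0,"grip":0.6},{"x":0,"y":0,"z":-25,"rx":0,"ry":0,"rz":0,"grip":0.6},{"x":0,"y":0,"z":-30,"rx":0,"ry":0,"rz":0,"grip":0.6},{"x":-15,"y":0,"z":-30,"rx":0,"ry":0,"rz":0,"grip":0.6}]' 60
python3 -m creep '[{"x":-40,"y":0,"z":0,"rx":0,"ry":0,"rz":0,"grip":0.53},{"x":-40,"y":0,"z":0,"rx":0,"ry":0,"rz":0,"grip":0.53},{"x":-40,"y":0,"z":0,"rx":0,"ry":0,"rz":0,"grip":0.53},{"x":-40,"y":0,"z":0,"rx":0,"ry":0,"rz":0,"grip":0.53},{"x":-10,"y":0,"z":0,"rx":0,"ry":0,"rz":0,"grip":0.53},{"x":0,"y":0,"z":0,"rx":0,"ry":0,"rz":0,"grip":0.53},{"x":0,"y":0,"z":0,"rx":0,"ry":0,"rz":0,"grip":0.53},{"x":0,"y":0,"z":0,"rx":0,"ry":0,"rz":0,"grip":0.53},{"x":0,"y":0,"z":0,"rx":0,"ry":0,"rz":0,"grip":0.53},{"x":0,"y":0,"z":0,"rx":0,"ry":0,"rz":0,"grip":0.53}]' 60
python3 - <<'E'
from h import *
t,s=look("f");caps(t,["yellow","green","red"])
delta(.4994,-.1942,.2)
E
```

```text
time: 26.88
eef_pos: [0.5235, 0.1455, 0.2153]
tcp_rot: [0.765, 0.644, 0.0, -0.0]
contact_force: [0.1, -0.9, 0.3]
opening: 0.602
finger_force: 0.0
time: 27.72
eef_pos: [0.4942, -0.0218, 0.2138]
tcp_rot: [0.765, 0.644, 0.0, -0.0]
contact_force: [1.1, 0.0, 0.1]
opening: 0.53
finger_force: 0.0
red []
yellow []
green []
blue [(135, [0.4994, -0.1942])]
white [(115, [0.546, -0.2637])]
yellow seat 0 off mm 3.3 -1.2
green seat 1 off mm 3.3 -2.8
red seat 2 off mm 4.1 -3.6
to [0.4994, -0.1942, 0.2] tool mm [-168.7   34.7   13.7] turn deg [-0.01 -0.01 -0.07] t 27.8
```

Red is seated. Blue goes next, to station 3.

```bash
python3 -m creep '[{"x":-22,"y":4,"z":2,"rx":0,"ry":0,"rz":0,"grip":0.53},{"x":-38,"y":8,"z":2,"rx":0,"ry":0,"rz":0,"grip":0.53},{"x":-38,"y":8,"z":2,"rx":0,"ry":0,"rz":0,"grip":0.53},{"x":-36,"y":8,"z":2,"rx":0,"ry":0,"rz":0,"grip":0.53},{"x":-24,"y":5,"z":2,"rx":0,"ry":0,"rz":0,"grip":0.53},{"x":-11,"y":2,"z":2,"rx":0,"ry":0,"rz":0,"grip":0.53},{"x":0,"y":0,"z":2,"rx":0,"ry":0,"rz":0,"grip":0.53},{"x":0,"y":0,"z":0,"rx":0,"ry":0,"rz":0,"grip":0.53},{"x":0,"y":0,"z":10,"rx":0,"ry":0,"rz":0,"grip":0.53},{"x":0,"y":0,"z":10,"rx":0,"ry":0,"rz":0,"grip":0.53}]' 60
python3 -c "
from h import *
delta(.4994,-.1942,.0895)"
```

```text
time: 28.65
eef_pos: [0.4997, -0.1941, 0.1797]
tcp_rot: [0.765, 0.644, 0.0, 0.001]
contact_force: [0.2, 0.8, 0.5]
opening: 0.532
finger_force: 0.0
to [0.4994, -0.1942, 0.0895] tool mm [-0.1 -0.4 90.2] turn deg [ 0.08  0.01 -0.05] t 28.6
```

```bash
python3 -m creep '[{"x":0,"y":0,"z":18,"rx":0,"ry":0,"rz":0,"grip":0.53},{"x":0,"y":0,"z":20,"rx":0,"ry":0,"rz":0,"grip":0.53},{"x":0,"y":0,"z":20,"rx":0,"ry":0,"rz":0,"grip":0.53},{"x":0,"y":0,"z":15,"rx":0,"ry":0,"rz":0,"grip":0.53},{"x":0,"y":0,"z":10,"rx":0,"ry":0,"rz":0,"grip":0.53},{"x":0,"y":0,"z":5,"rx":0,"ry":0,"rz":0,"grip":0.53},{"x":0,"y":0,"z":1,"rx":0,"ry":0,"rz":0,"grip":0.53},{"x":0,"y":0,"z":0,"rx":0,"ry":0,"rz":0,"grip":0.53},{"x":0,"y":0,"z":0,"rx":0,"ry":0,"rz":0,"grip":0.2},{"x":0,"y":0,"z":0,"rx":0,"ry":0,"rz":0,"grip":0.2}]' 60
python3 -m creep '[{"x":0,"y":0,"z":0,"rx":0,"ry":0,"rz":0,"grip":0.2},{"x":0,"y":0,"z":0,"rx":0,"ry":0,"rz":0,"grip":0.2},{"x":0,"y":0,"z":0,"rx":0,"ry":0,"rz":0,"grip":0.2},{"x":0,"y":0,"z":-3,"rx":0,"ry":0,"rz":0,"grip":0.2},{"x":0,"y":0,"z":-10,"rx":0,"ry":0,"rz":0,"grip":0.2},{"x":0,"y":0,"z":-20,"rx":0,"ry":0,"rz":0,"grip":0.2},{"x":0,"y":0,"z":-25,"rx":0,"ry":0,"rz":0,"grip":0.2},{"x":0,"y":0,"z":-25,"rx":0,"ry":0,"rz":0,"grip":0.2},{"x":0,"y":0,"z":-25,"rx":0,"ry":0,"rz":0,"grip":0.2},{"x":0,"y":0,"z":-25,"rx":0,"ry":0,"rz":0,"grip":0.2}]' 60
python3 - <<'E'
from h import *
delta(*(SEAT[3]-.017*MX),.225)
E
```

```text
time: 29.48
eef_pos: [0.5002, -0.196, 0.0923]
tcp_rot: [0.766, 0.643, 0.0, 0.001]
contact_force: [-0.1, -0.6, -0.6]
opening: 0.35
finger_force: 59.2
time: 30.32
eef_pos: [0.4986, -0.1952, 0.2251]
tcp_rot: [0.766, 0.643, -0.0, -0.001]
contact_force: [-0.4, -0.9, -0.9]
opening: 0.349
finger_force: 60.2
to [np.float64(0.49426579820659045), np.float64(0.10796671667213091), 0.225] tool mm [ 2.978e+02 -5.680e+01  2.000e-01] turn deg [-0.07 -0.02 -0.16] t 30.3
```

```bash
python3 -m creep '[{"x":25,"y":-6,"z":0,"rx":0,"ry":0,"rz":0,"grip":0.2},{"x":40,"y":-9,"z":0,"rx":0,"ry":0,"rz":0,"grip":0.2},{"x":40,"y":-9,"z":0,"rx":0,"ry":0,"rz":0,"grip":0.2},{"x":40,"y":-9,"z":0,"rx":0,"ry":0,"rz":0,"grip":0.2},{"x":40,"y":-9,"z":0,"rx":0,"ry":0,"rz":0,"grip":0.2},{"x":40,"y":-8,"z":0,"rx":0,"ry":0,"rz":0,"grip":0.2},{"x":35,"y":-4,"z":0,"rx":0,"ry":0,"rz":0,"grip":0.2},{"x":22,"y":-2,"z":0,"rx":0,"ry":0,"rz":0,"grip":0.2},{"x":13,"y":-1,"z":0,"rx":0,"ry":0,"rz":0,"grip":0.2},{"x":0,"y":0,"z":0,"rx":0,"ry":0,"rz":0,"grip":0.2}]' 60
python3 -m creep '[{"x":0,"y":0,"z":10,"rx":0,"ry":0,"rz":0,"grip":0.2},{"x":0,"y":0,"z":20,"rx":0,"ry":0,"rz":0,"grip":0.2},{"x":0,"y":0,"z":20,"rx":0,"ry":0,"rz":0,"grip":0.2},{"x":0,"y":0,"z":17,"rx":0,"ry":0,"rz":0,"grip":0.2},{"x":0,"y":0,"z":9,"rx":0,"ry":0,"rz":0,"grip":0.2},{"x":0,"y":0,"z":2,"rx":0,"ry":0,"rz":0,"grip":0.2},{"x":0,"y":0,"z":0,"rx":0,"ry":0,"rz":0,"grip":0.2},{"x":0,"y":0,"z":0,"rx":0,"ry":0,"rz":0,"grip":0.2},{"x":0,"y":0,"z":0,"rx":0,"ry":0,"rz":0,"grip":0.2},{"x":0,"y":0,"z":0,"rx":0,"ry":0,"rz":0,"grip":0.2}]' 60
python3 - <<'E'
from h import *
t,s=look("g");q=blobs(s,"blue",(265,170,330,215),20);print(q)
print("expected cap px",[proj(s,[*(SEAT[3]-.017*MX-.0025*MY),.165]) for _ in [0]])
delta(*(SEAT[3]+.006*MX),.1185)
E
```

```text
time: 31.15
eef_pos: [0.4935, 0.1073, 0.2239]
tcp_rot: [0.765, 0.644, -0.0, -0.001]
contact_force: [-0.2, -0.2, -0.5]
opening: 0.354
finger_force: 60.2
time: 31.98
eef_pos: [0.495, 0.1048, 0.1471]
tcp_rot: [0.766, 0.643, 0.001, 0.001]
contact_force: [0.8, 0.1, -0.6]
opening: 0.347
finger_force: 60.2
red []
yellow []
green []
blue []
white [(116, [0.5457, -0.2637])]
[]
expected cap px [array([299.04913989, 198.55478523])]
to [np.float64(0.5169294962617949), np.float64(0.10404794257012849), 0.1185] tool mm [ 3.  21.9 28.2] turn deg [ 0.1  -0.02 -0.16] t 32.1
```

```bash
python3 -c "
import cv2
s=cv2.imread('pics/s_g.png');cv2.imwrite('pics/g.png',cv2.resize(s[150:290,230:370],None,fx=4,fy=4))"
```

```text
(no output)
```

View pics/g.png

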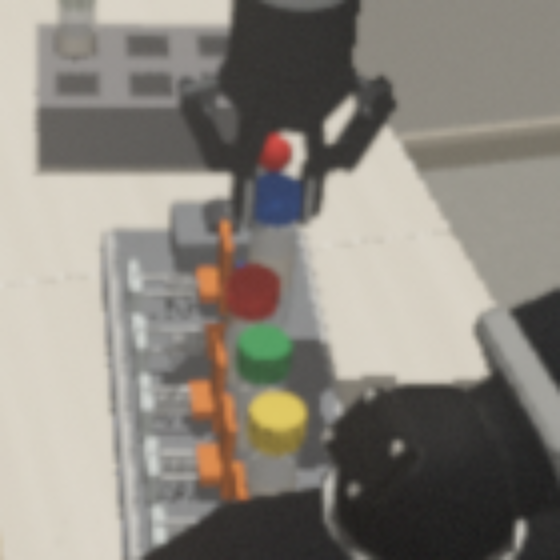

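Blue is held upright at (299,199) in the full image, and three tubes are clamped. I'll insert blue.

```bash
python3 -m creep '[{"x":0,"y":4,"z":0,"rx":0,"ry":0,"rz":0,"grip":0.2},{"x":0,"y":6,"z":0,"rx":0,"ry":0,"rz":0,"grip":0.2},{"x":0,"y":6,"z":0,"rx":0,"ry":0,"rz":0,"grip":0.2},{"x":0,"y":4,"z":0,"rx":0,"ry":0,"rz":0,"grip":0.2},{"x":0,"y":2,"z":0,"rx":0,"ry":0,"rz":0,"grip":0.2},{"x":0,"y":0,"z":0,"rx":0,"ry":0,"rz":0,"grip":0.2},{"x":0,"y":0,"z":4,"rx":0,"ry":0,"rz":0,"grip":0.2},{"x":0,"y":0,"z":6,"rx":0,"ry":0,"rz":0,"grip":0.2},{"x":0,"y":0,"z":6,"rx":0,"ry":0,"rz":0,"grip":0.2},{"x":0,"y":0,"z":5,"rx":0,"ry":0,"rz":0,"grip":0.2}]' 60
python3 -m creep '[{"x":0,"y":0,"z":3,"rx":0,"ry":0,"rz":0,"grip":0.2},{"x":0,"y":0,"z":2,"rx":0,"ry":0,"rz":0,"grip":0.2},{"x":0,"y":0,"z":1,"rx":0,"ry":0,"rz":0,"grip":0.2},{"x":0,"y":0,"z":0,"rx":0,"ry":0,"rz":0,"grip":0.2},{"x":0,"y":0,"z":0,"rx":0,"ry":0,"rz":0,"grip":0.2},{"x":0,"y":0,"z":0,"rx":0,"ry":0,"rz":0,"grip":0.2},{"x":0,"y":0,"z":0,"rx":0,"ry":0,"rz":0,"grip":0.2},{"x":0,"y":0,"z":0,"rx":0,"ry":0,"rz":0,"grip":0.2},{"x":0,"y":0,"z":0,"rx":0,"ry":0,"rz":0,"grip":0.2},{"x":0,"y":0,"z":0,"rx":0,"ry":0,"rz":0,"grip":0.2}]' 60
python3 -c "
from h import *
delta(*(SEAT[3]+.006*MX),.1185)"
```

```text
time: 32.92
eef_pos: [0.5154, 0.1011, 0.1237]
tcp_rot: [0.766, 0.643, -0.0, -0.0]
contact_force: [-3.2, 0.4, 2.9]
opening: 0.352
finger_force: 60.6
time: 33.75
eef_pos: [0.5155, 0.1011, 0.1183]
tcp_rot: [0.766, 0.643, -0.0, -0.0]
contact_force: [-4.1, 1.4, -2.2]
opening: 0.349
finger_force: 60.5
to [np.float64(0.5169294962617949), np.float64(0.10404794257012849), 0.1185] tool mm [ 3.2  0.9 -0.2] turn deg [-0.06  0.01 -0.16] t 33.8
```

```bash
python3 -m creep '[{"x":0,"y":0,"z":0,"rx":0,"ry":0,"rz":0,"grip":0.2},{"x":0,"y":0,"z":0,"rx":0,"ry":0,"rz":0,"grip":0.2},{"x":0,"y":0,"z":0,"rx":0,"ry":0,"rz":0,"grip":0.6},{"x":0,"y":0,"z":0,"rx":0,"ry":0,"rz":0,"grip":0.6},{"x":0,"y":0,"z":0,"rx":0,"ry":0,"rz":0,"grip":0.6},{"x":0,"y":0,"z":0,"rx":0,"ry":0,"rz":0,"grip":0.6},{"x":0,"y":0,"z":-10,"rx":0,"ry":0,"rz":0,"grip":0.6},{"x":0,"y":0,"z":-25,"rx":0,"ry":0,"rz":0,"grip":0.6},{"x":0,"y":0,"z":-30,"rx":0,"ry":0,"rz":0,"grip":0.6},{"x":-15,"y":0,"z":-30,"rx":0,"ry":0,"rz":0,"grip":0.6}]' 60
python3 -m creep '[{"x":-40,"y":0,"z":0,"rx":0,"ry":0,"rz":0,"grip":0.53},{"x":-40,"y":0,"z":0,"rx":0,"ry":0,"rz":0,"grip":0.53},{"x":-40,"y":0,"z":0,"rx":0,"ry":0,"rz":0,"grip":0.53},{"x":-30,"y":0,"z":0,"rx":0,"ry":0,"rz":0,"grip":0.53},{"x":0,"y":0,"z":0,"rx":0,"ry":0,"rz":0,"grip":0.53},{"x":0,"y":0,"z":0,"rx":0,"ry":0,"rz":0,"grip":0.53},{"x":0,"y":0,"z":0,"rx":0,"ry":0,"rz":0,"grip":0.53},{"x":0,"y":0,"z":0,"rx":0,"ry":0,"rz":0,"grip":0.53},{"x":0,"y":0,"z":0,"rx":0,"ry":0,"rz":0,"grip":0.53},{"x":0,"y":0,"z":0,"rx":0,"ry":0,"rz":0,"grip":0.53}]' 60
python3 - <<'E'
from h import *
t,s=look("h");caps(t,["yellow","green","red","blue"])
delta(.5457,-.2637,.2)
E
```

```text
time: 34.58
eef_pos: [0.5134, 0.0875, 0.2155]
tcp_rot: [0.765, 0.644, 0.0, -0.0]
contact_force: [0.5, -0.5, 1.0]
opening: 0.599
finger_force: 0.0
time: 35.42
eef_pos: [0.4875, -0.0604, 0.2138]
tcp_rot: [0.765, 0.644, 0.0, -0.0]
contact_force: [0.6, 0.1, 0.4]
opening: 0.532
finger_force: 0.0
red []
yellow []
green []
blue []
white [(116, [0.5457, -0.2637])]
yellow seat 0 off mm 3.1 -1.5
green seat 1 off mm 3.4 -3.0
red seat 2 off mm 4.1 -3.6
red seat 2 off mm -33.0 -177.1
blue seat 3 off mm 1.6 -3.8
to [0.5457, -0.2637, 0.2] tool mm [-190.    92.3   13.7] turn deg [-0.01 -0.   -0.08] t 35.5
```

```bash
python3 -m creep '[{"x":-22,"y":10,"z":2,"rx":0,"ry":0,"rz":0,"grip":0.53},{"x":-34,"y":17,"z":2,"rx":0,"ry":0,"rz":0,"grip":0.53},{"x":-34,"y":17,"z":2,"rx":0,"ry":0,"rz":0,"grip":0.53},{"x":-34,"y":17,"z":2,"rx":0,"ry":0,"rz":0,"grip":0.53},{"x":-34,"y":16,"z":2,"rx":0,"ry":0,"rz":0,"grip":0.53},{"x":-22,"y":10,"z":2,"rx":0,"ry":0,"rz":0,"grip":0.53},{"x":-10,"y":5,"z":2,"rx":0,"ry":0,"rz":0,"grip":0.53},{"x":0,"y":0,"z":0,"rx":0,"ry":0,"rz":0,"grip":0.53},{"x":0,"y":0,"z":10,"rx":0,"ry":0,"rz":0,"grip":0.53},{"x":0,"y":0,"z":10,"rx":0,"ry":0,"rz":0,"grip":0.53}]' 60
python3 -m creep '[{"x":0,"y":0,"z":18,"rx":0,"ry":0,"rz":0,"grip":0.53},{"x":0,"y":0,"z":20,"rx":0,"ry":0,"rz":0,"grip":0.53},{"x":0,"y":0,"z":20,"rx":0,"ry":0,"rz":0,"grip":0.53},{"x":0,"y":0,"z":15,"rx":0,"ry":0,"rz":0,"grip":0.53},{"x":0,"y":0,"z":10,"rx":0,"ry":0,"rz":0,"grip":0.53},{"x":0,"y":0,"z":5,"rx":0,"ry":0,"rz":0,"grip":0.53},{"x":0,"y":0,"z":1,"rx":0,"ry":0,"rz":0,"grip":0.53},{"x":0,"y":0,"z":0,"rx":0,"ry":0,"rz":0,"grip":0.53},{"x":0,"y":0,"z":0,"rx":0,"ry":0,"rz":0,"grip":0.2},{"x":0,"y":0,"z":0,"rx":0,"ry":0,"rz":0,"grip":0.2}]' 60
python3 -m creep '[{"x":0,"y":0,"z":0,"rx":0,"ry":0,"rz":0,"grip":0.2},{"x":0,"y":0,"z":0,"rx":0,"ry":0,"rz":0,"grip":0.2},{"x":0,"y":0,"z":0,"rx":0,"ry":0,"rz":0,"grip":0.2},{"x":0,"y":0,"z":-3,"rx":0,"ry":0,"rz":0,"grip":0.2},{"x":0,"y":0,"z":-10,"rx":0,"ry":0,"rz":0,"grip":0.2},{"x":0,"y":0,"z":-20,"rx":0,"ry":0,"rz":0,"grip":0.2},{"x":0,"y":0,"z":-25,"rx":0,"ry":0,"rz":0,"grip":0.2},{"x":0,"y":0,"z":-25,"rx":0,"ry":0,"rz":0,"grip":0.2},{"x":0,"y":0,"z":-25,"rx":0,"ry":0,"rz":0,"grip":0.2},{"x":0,"y":0,"z":-25,"rx":0,"ry":0,"rz":0,"grip":0.2}]' 60
python3 - <<'E'
from h import *
delta(*(SEAT[4]-.017*MX-.003*MY),.225)
E
```

```text
time: 36.35
eef_pos: [0.5452, -0.263, 0.1796]
tcp_rot: [0.765, 0.643, 0.0, 0.0]
contact_force: [1.0, 0.7, -0.5]
opening: 0.53
finger_force: 0.0
time: 37.18
eef_pos: [0.5459, -0.265, 0.0924]
tcp_rot: [0.766, 0.643, 0.0, 0.001]
contact_force: [-1.1, -0.3, 0.5]
opening: 0.348
finger_force: 59.2
time: 38.02
eef_pos: [0.5445, -0.2642, 0.225]
tcp_rot: [0.766, 0.643, -0.0, -0.001]
contact_force: [-0.5, -0.2, -1.1]
opening: 0.349
finger_force: 60.1
to [np.float64(0.4837546537585033), np.float64(0.04791058214319121), 0.225] tool mm [ 2.968e+02 -1.139e+02  2.000e-01] turn deg [-0.06 -0.02 -0.17] t 38.0
```

```bash
python3 -m creep '[{"x":25,"y":-10,"z":0,"rx":0,"ry":0,"rz":0,"grip":0.2},{"x":37,"y":-15,"z":0,"rx":0,"ry":0,"rz":0,"grip":0.2},{"x":37,"y":-15,"z":0,"rx":0,"ry":0,"rz":0,"grip":0.2},{"x":37,"y":-15,"z":0,"rx":0,"ry":0,"rz":0,"grip":0.2},{"x":37,"y":-15,"z":0,"rx":0,"ry":0,"rz":0,"grip":0.2},{"x":37,"y":-15,"z":0,"rx":0,"ry":0,"rz":0,"grip":0.2},{"x":35,"y":-13,"z":0,"rx":0,"ry":0,"rz":0,"grip":0.2},{"x":28,"y":-9,"z":0,"rx":0,"ry":0,"rz":0,"grip":0.2},{"x":18,"y":-6,"z":0,"rx":0,"ry":0,"rz":0,"grip":0.2},{"x":6,"y":-1,"z":0,"rx":0,"ry":0,"rz":0,"grip":0.2}]' 60
python3 -m creep '[{"x":0,"y":0,"z":10,"rx":0,"ry":0,"rz":0,"grip":0.2},{"x":0,"y":0,"z":20,"rx":0,"ry":0,"rz":0,"grip":0.2},{"x":0,"y":0,"z":20,"rx":0,"ry":0,"rz":0,"grip":0.2},{"x":0,"y":0,"z":17,"rx":0,"ry":0,"rz":0,"grip":0.2},{"x":0,"y":0,"z":9,"rx":0,"ry":0,"rz":0,"grip":0.2},{"x":0,"y":0,"z":2,"rx":0,"ry":0,"rz":0,"grip":0.2},{"x":0,"y":0,"z":0,"rx":0,"ry":0,"rz":0,"grip":0.2},{"x":0,"y":0,"z":0,"rx":0,"ry":0,"rz":0,"grip":0.2},{"x":0,"y":0,"z":0,"rx":0,"ry":0,"rz":0,"grip":0.2},{"x":0,"y":0,"z":0,"rx":0,"ry":0,"rz":0,"grip":0.2}]' 60
python3 - <<'E'
from h import *
s=cam("side");cv2.imwrite('pics/i.png',cv2.resize(s["color"][150:290,230:370],None,fx=4,fy=4))
delta(*(SEAT[4]+.007*MX-.003*MY),.1185)
E
```

```text
time: 38.85
eef_pos: [0.4829, 0.0504, 0.2239]
tcp_rot: [0.765, 0.644, -0.0, -0.001]
contact_force: [0.7, 0.5, -0.7]
opening: 0.35
finger_force: 60.1
time: 39.68
eef_pos: [0.4851, 0.0476, 0.1471]
tcp_rot: [0.766, 0.643, 0.001, 0.001]
contact_force: [0.6, -0.4, -1.0]
opening: 0.344
finger_force: 60.1
to [np.float64(0.5074037299900208), np.float64(0.043821426558493026), 0.1185] tool mm [ 0.1 22.8 28.4] turn deg [ 0.12 -0.   -0.16] t 39.7
```

View pics/i.png

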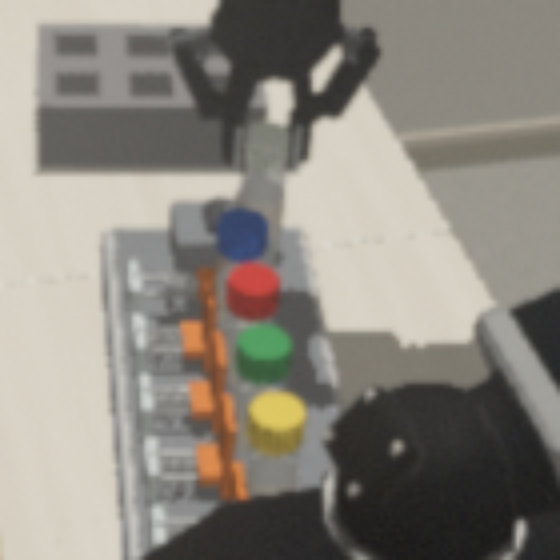

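White is held, at (297,185) in the full image, and the other four are clamped. I'll insert white.

```bash
python3 -m creep '[{"x":0,"y":4,"z":0,"rx":0,"ry":0,"rz":0,"grip":0.2},{"x":0,"y":6,"z":0,"rx":0,"ry":0,"rz":0,"grip":0.2},{"x":0,"y":6,"z":0,"rx":0,"ry":0,"rz":0,"grip":0.2},{"x":0,"y":4,"z":0,"rx":0,"ry":0,"rz":0,"grip":0.2},{"x":0,"y":3,"z":0,"rx":0,"ry":0,"rz":0,"grip":0.2},{"x":0,"y":0,"z":0,"rx":0,"ry":0,"rz":0,"grip":0.2},{"x":0,"y":0,"z":4,"rx":0,"ry":0,"rz":0,"grip":0.2},{"x":0,"y":0,"z":6,"rx":0,"ry":0,"rz":0,"grip":0.2},{"x":0,"y":0,"z":6,"rx":0,"ry":0,"rz":0,"grip":0.2},{"x":0,"y":0,"z":5,"rx":0,"ry":0,"rz":0,"grip":0.2}]' 60
python3 -m creep '[{"x":0,"y":0,"z":3,"rx":0,"ry":0,"rz":0,"grip":0.2},{"x":0,"y":0,"z":2,"rx":0,"ry":0,"rz":0,"grip":0.2},{"x":0,"y":0,"z":1,"rx":0,"ry":0,"rz":0,"grip":0.2},{"x":0,"y":0,"z":0,"rx":0,"ry":0,"rz":0,"grip":0.2},{"x":0,"y":0,"z":0,"rx":0,"ry":0,"rz":0,"grip":0.2},{"x":0,"y":0,"z":0,"rx":0,"ry":0,"rz":0,"grip":0.2},{"x":0,"y":0,"z":0,"rx":0,"ry":0,"rz":0,"grip":0.2},{"x":0,"y":0,"z":0,"rx":0,"ry":0,"rz":0,"grip":0.2},{"x":0,"y":0,"z":0,"rx":0,"ry":0,"rz":0,"grip":0.2},{"x":0,"y":0,"z":0,"rx":0,"ry":0,"rz":0,"grip":0.2}]' 60
python3 -c "
from h import *
delta(*(SEAT[4]+.007*MX-.003*MY),.1185)"
```

```text
time: 40.57
eef_pos: [0.5062, 0.0439, 0.1236]
tcp_rot: [0.766, 0.643, -0.0, -0.0]
contact_force: [-4.3, 1.8, 2.3]
opening: 0.35
finger_force: 60.5
time: 41.4
eef_pos: [0.5064, 0.0438, 0.1183]
tcp_rot: [0.766, 0.643, -0.0, -0.0]
contact_force: [-4.6, -0.0, -3.1]
opening: 0.35
finger_force: 60.4
to [np.float64(0.5074037299900208), np.float64(0.043821426558493026), 0.1185] tool mm [ 0.2  1.  -0.2] turn deg [-0.06  0.   -0.17] t 41.4
```

Release, rise and clear to the right so I can look at all five.

```bash
python3 -m creep '[{"x":0,"y":0,"z":0,"rx":0,"ry":0,"rz":0,"grip":0.2},{"x":0,"y":-1,"z":0,"rx":0,"ry":0,"rz":0,"grip":0.2},{"x":0,"y":0,"z":0,"rx":0,"ry":0,"rz":0,"grip":0.6},{"x":0,"y":0,"z":0,"rx":0,"ry":0,"rz":0,"grip":0.6},{"x":0,"y":0,"z":0,"rx":0,"ry":0,"rz":0,"grip":0.6},{"x":0,"y":0,"z":0,"rx":0,"ry":0,"rz":0,"grip":0.6},{"x":0,"y":0,"z":-10,"rx":0,"ry":0,"rz":0,"grip":0.6},{"x":0,"y":0,"z":-25,"rx":0,"ry":0,"rz":0,"grip":0.6},{"x":0,"y":0,"z":-30,"rx":0,"ry":0,"rz":0,"grip":0.6},{"x":-15,"y":0,"z":-30,"rx":0,"ry":0,"rz":0,"grip":0.6}]' 60
python3 -m creep '[{"x":-40,"y":-2,"z":0,"rx":0,"ry":0,"rz":0,"grip":0.3},{"x":-40,"y":-4,"z":0,"rx":0,"ry":0,"rz":0,"grip":0},{"x":-40,"y":-4,"z":0,"rx":0,"ry":0,"rz":0,"grip":0},{"x":-40,"y":-4,"z":0,"rx":0,"ry":0,"rz":0,"grip":0},{"x":-20,"y":0,"z":0,"rx":0,"ry":0,"rz":0,"grip":0},{"x":0,"y":0,"z":0,"rx":0,"ry":0,"rz":0,"grip":0},{"x":0,"y":0,"z":0,"rx":0,"ry":0,"rz":0,"grip":0},{"x":0,"y":0,"z":0,"rx":0,"ry":0,"rz":0,"grip":0},{"x":0,"y":0,"z":0,"rx":0,"ry":0,"rz":0,"grip":0},{"x":0,"y":0,"z":0,"rx":0,"ry":0,"rz":0,"grip":0}]' 60
python3 - <<'E'
from h import *
t,s=look("j");caps(t,["yellow","green","red","blue","white"])
for q in blobs(s,"red",(255,165,320,210)): lever(q[1],s)
cv2.imwrite("pics/j.png",np.hstack([cv2.resize(t["color"][170:270,120:280],None,fx=2.5,fy=2.5,interpolation=cv2.INTER_CUBIC),cv2.resize(s["color"][180:305,230:355],None,fx=2,fy=2,interpolation=cv2.INTER_CUBIC)]))
delta(.4592-.035*MX[0],-.0056-.035*MX[1],.21)
E
```

```text
time: 42.23
eef_pos: [0.5034, 0.0304, 0.2155]
tcp_rot: [0.765, 0.644, 0.001, -0.0]
contact_force: [0.9, -0.7, 0.1]
opening: 0.599
finger_force: 0.0
time: 43.07
eef_pos: [0.4586, -0.1445, 0.2139]
tcp_rot: [0.765, 0.644, 0.0, 0.0]
contact_force: [-0.6, -0.5, -0.2]
opening: -0.002
finger_force: 0.0
red []
yellow []
green []
blue []
white []
yellow seat 0 off mm 3.1 -1.5
green seat 1 off mm 3.4 -3.3
red seat 2 off mm 4.1 -3.6
red seat 2 off mm -32.6 -176.7
blue seat 3 off mm 1.6 -3.8
white seat 4 off mm 8.2 128.1
white seat 4 off mm 3.1 -1.7
white seat 4 off mm -48.1 -109.6
tip [ 0.4592 -0.0056  0.1185] moved along x -61.7
to [np.float64(0.4247117638290368), np.float64(0.00036335189435151086), 0.21] tool mm [137.1 -58.2   3.8] turn deg [ 0.   -0.01 -0.06] t 43.2
```

View pics/j.png

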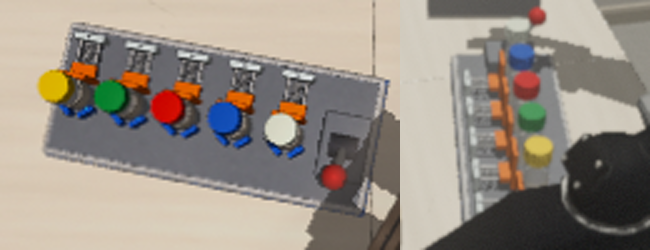

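All five caps line up with the seats, the gates are pushed back and the toggle is still off. Now I'll switch it back on.

```bash
python3 -m creep '[{"x":10,"y":-6,"z":0,"rx":0,"ry":0,"rz":0,"grip":0},{"x":20,"y":-8,"z":0,"rx":0,"ry":0,"rz":0,"grip":0},{"x":25,"y":-10,"z":0,"rx":0,"ry":0,"rz":0,"grip":0},{"x":25,"y":-10,"z":0,"rx":0,"ry":0,"rz":0,"grip":0},{"x":25,"y":-9,"z":0,"rx":0,"ry":0,"rz":0,"grip":0},{"x":20,"y":-7,"z":0,"rx":0,"ry":0,"rz":0,"grip":0},{"x":10,"y":-3,"z":0,"rx":0,"ry":0,"rz":0,"grip":0},{"x":2,"y":0,"z":0,"rx":0,"ry":0,"rz":0,"grip":0},{"x":0,"y":0,"z":0,"rx":0,"ry":0,"rz":0,"grip":0},{"x":0,"y":0,"z":0,"rx":0,"ry":0,"rz":0,"grip":0}]' 60
python3 -c "
from h import *
delta(.4592-.031*MX[0],-.0056-.031*MX[1],.1)"
```

```text
time: 44.0
eef_pos: [0.43, -0.002, 0.2139]
tcp_rot: [0.766, 0.643, -0.0, 0.0]
contact_force: [-0.7, -0.6, 0.5]
opening: 0.002
finger_force: 0.0
to [np.float64(0.42865327653428975), np.float64(-0.0003181740364315202), 0.1] tool mm [  1.4  -1.7 113.9] turn deg [ 0.02  0.03 -0.16] t 44.0
```

```bash
python3 -m creep '[{"x":0,"y":-1,"z":14,"rx":0,"ry":0,"rz":0,"grip":0},{"x":0,"y":0,"z":20,"rx":0,"ry":0,"rz":0,"grip":0},{"x":0,"y":0,"z":20,"rx":0,"ry":0,"rz":0,"grip":0},{"x":0,"y":0,"z":20,"rx":0,"ry":0,"rz":0,"grip":0},{"x":0,"y":0,"z":15,"rx":0,"ry":0,"rz":0,"grip":0},{"x":0,"y":0,"z":12,"rx":0,"ry":0,"rz":0,"grip":0},{"x":0,"y":0,"z":9,"rx":0,"ry":0,"rz":0,"grip":0},{"x":0,"y":0,"z":4,"rx":0,"ry":0,"rz":0,"grip":0},{"x":0,"y":0,"z":0,"rx":0,"ry":0,"rz":0,"grip":0},{"x":0,"y":0,"z":0,"rx":0,"ry":0,"rz":0,"grip":0}]' 60
python3 -m creep '[{"x":0,"y":6,"z":0,"rx":0,"ry":0,"rz":0,"grip":0},{"x":0,"y":7,"z":0,"rx":0,"ry":0,"rz":0,"grip":0},{"x":0,"y":7,"z":0,"rx":0,"ry":0,"rz":0,"grip":0},{"x":0,"y":7,"z":0,"rx":0,"ry":0,"rz":0,"grip":0},{"x":0,"y":7,"z":0,"rx":0,"ry":0,"rz":0,"grip":0},{"x":0,"y":7,"z":0,"rx":0,"ry":0,"rz":0,"grip":0},{"x":0,"y":7,"z":0,"rx":0,"ry":0,"rz":0,"grip":0},{"x":0,"y":7,"z":0,"rx":0,"ry":0,"rz":0,"grip":0},{"x":0,"y":5,"z":0,"rx":0,"ry":0,"rz":0,"grip":0},{"x":0,"y":0,"z":0,"rx":0,"ry":0,"rz":0,"grip":0}]' 60
python3 - <<'E'
from h import *
t,s=cam("top"),cam("side")
print(blobs(t,"red",(240,195,285,255)))
for q in blobs(s,"red",(255,165,320,205)): lever(q[1],s)
E
```

```text
time: 44.83
eef_pos: [0.4293, -0.0018, 0.1002]
tcp_rot: [0.766, 0.643, 0.0, 0.0]
contact_force: [-0.3, 0.5, 0.5]
opening: -0.003
finger_force: 0.0
time: 45.67
eef_pos: [0.4889, -0.012, 0.0996]
tcp_rot: [0.766, 0.643, 0.0, 0.0]
contact_force: [-0.4, 0.2, -0.1]
opening: -0.002
finger_force: 0.0
[]
tip [ 0.5138 -0.015   0.1208] moved along x -6.3
```

```bash
python3 -m creep '[{"x":0,"y":2,"z":0,"rx":0,"ry":0,"rz":0,"grip":0},{"x":0,"y":2,"z":0,"rx":0,"ry":0,"rz":0,"grip":0},{"x":0,"y":0,"z":0,"rx":0,"ry":0,"rz":0,"grip":0},{"x":0,"y":0,"z":0,"rx":0,"ry":0,"rz":0,"grip":0},{"x":0,"y":-10,"z":0,"rx":0,"ry":0,"rz":0,"grip":0},{"x":0,"y":-5,"z":-20,"rx":0,"ry":0,"rz":0,"grip":0},{"x":0,"y":0,"z":-30,"rx":0,"ry":0,"rz":0,"grip":0},{"x":0,"y":0,"z":-35,"rx":0,"ry":0,"rz":0,"grip":0},{"x":0,"y":0,"z":-35,"rx":0,"ry":0,"rz":0,"grip":0},{"x":-20,"y":0,"z":-10,"rx":0,"ry":0,"rz":0,"grip":0}]' 60
python3 -m creep '[{"x":-35,"y":0,"z":0,"rx":0,"ry":0,"rz":0,"grip":0},{"x":-40,"y":0,"z":0,"rx":0,"ry":0,"rz":0,"grip":0},{"x":-40,"y":0,"z":0,"rx":0,"ry":0,"rz":0,"grip":0},{"x":-40,"y":0,"z":0,"rx":0,"ry":0,"rz":0,"grip":0},{"x":-20,"y":0,"z":0,"rx":0,"ry":0,"rz":0,"grip":0},{"x":0,"y":0,"z":0,"rx":0,"ry":0,"rz":0,"grip":0},{"x":0,"y":0,"z":0,"rx":0,"ry":0,"rz":0,"grip":0},{"x":0,"y":0,"z":0,"rx":0,"ry":0,"rz":0,"grip":0},{"x":0,"y":0,"z":0,"rx":0,"ry":0,"rz":0,"grip":0},{"x":0,"y":0,"z":0,"rx":0,"ry":0,"rz":0,"grip":0}]' 60
python3 - <<'E'
from h import *
t,s=cam("top"),cam("side");caps(t,["yellow","green","red","blue","white"])
for q in blobs(s,"red",(255,165,320,205)): lever(q[1],s)
cv2.imwrite("pics/k.png",t["color"])
E
```

```text
time: 46.6
eef_pos: [0.4759, -0.0285, 0.2364]
tcp_rot: [0.765, 0.644, 0.004, 0.004]
contact_force: [1.2, -0.9, 0.1]
opening: -0.001
finger_force: 0.0
time: 47.43
eef_pos: [0.4435, -0.2006, 0.2298]
tcp_rot: [0.765, 0.644, 0.0, -0.0]
contact_force: [-0.3, 0.5, 0.8]
opening: -0.001
finger_force: 0.0
yellow seat 0 off mm 3.1 -1.5
green seat 1 off mm 3.4 -3.0
red seat 2 off mm 3.8 -3.7
red seat 2 off mm 26.2 -177.1
blue seat 3 off mm 1.7 -4.0
white seat 4 off mm 7.3 115.4
white seat 4 off mm 3.1 -1.7
white seat 4 off mm -47.4 -134.3
tip [ 0.5177 -0.0157  0.1226] moved along x -2.3
```

View pics/k.png

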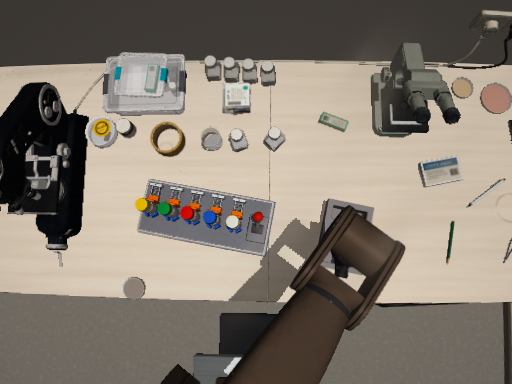

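All five tubes stand in the mixer, at columns 141 to 232. The toggle is on, with its tip within about 2 mm of where it started, and the bystanders haven't moved. The arm is clear.

```bash
python3 -c "
from plant import sign_off
print(sign_off())"
```

```text
the job is handed in; nothing more can be done
None
```

I switched the mixer off, clamped all five tubes in stations 0 to 4, switched it back on and handed the job in at about 47 s; the last picture showed the tubes in place and the bottles, beaker and tape unmoved, but sign-off returned no verdict.

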